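# Hold a spring probe square on the round test pad of a tilted plate

### The arm

A 7-joint arm with a two-finger parallel gripper is mounted at the origin on a cart in front of the work surface, level with it; the furniture and walls round the work are solid. World frame = base frame: x ahead of the robot, y to its left, z up, the work surface at z = 0. Lengths are in m, angles in degrees, forces in N, time in s.
With the tool pointing down it reaches from about 0.425 to 0.875 m from the base axis. Payload 4.7 kg.
Tool frame: the origin (TCP) lies at the very end of the fingers, on their centre line; the grasp point (between the pads) lies 19 mm behind it (pinch_z is the distance from the TCP to the grasp point, in m); z points along the fingers, y is the direction in which the jaws open and shut (so a half turn about z gives the same grasp; the last joint's range is limited). The gripper opens to 87 mm and grips with 3 to 60 N. Pads are 19 mm wide; open, the fingers measure 117 mm over their backs; the gripper's body (75 mm by 190 mm) begins 51 mm behind the grasp point.
Start: joints at [73.917, 18.392, -4.016, 83.108, 1.295, 78.541, -3.26], TCP at [0.189, -0.622, 0.223] pointing down, gripper open.
Joint ranges: [-163.93, 163.93], [-17.29, 119.83], [-79.2, 71.16], [3.27, 140.29], [-89.18, 269.18], [5.43, 117.66], [-154.24, 154.24]. Speed limits (degrees/s): [147.25, 147.25, 180, 180, 180, 180, 180].

### API

Orientations are given as [roll, pitch, yaw] about the fixed x, y, z axes, in that order (R = Rz(yaw) Ry(pitch) Rx(roll)).
In Python, from cell import get_obs, read_camera, camera_params, sign_off, pinch_z gives the robot as it stands.
- The arm moves only by the shell command python3 -m handwheel 'ROWS' [FORCE]. ROWS is JSON, a list of rows, each a list of 5 numbers: the finger opening in m, from 0 to 0.087, then the shift along the tool's x, y, z in m, then the turn about the tool's z in rad. In form: [[jaw, tx, ty, tz, twist], ...]. A call has 1 to 20 rows; each row is the pose to reach, as a shift and turn from the pose commanded when the call began, along the tool's axes at that moment; what a row does not reach only later rows make up. A row lasts 1/10 s, in which the tool goes at most 50 mm and 8.59 degrees, less where a joint would pass 70% of its speed; a pose out of reach is approached as far as the arm can. A call with a gripper value outside its range is refused whole. The fingers move at their own pace and stop on an object; FORCE is the grip in N (left out, the last holds). Time passes only in rows, so rows that repeat a pose let the fingers close. It gives the time, the measured TCP pose, the force and the opening at its end, in the units of the state.
- get_obs(): the state, without advancing time (a new reading comes with each control period).
- read_camera(name): name is "scene" or "top" or "wrist"; returns the picture (480x640x3 uint8, blue, green, red); there is no depth.
- camera_params(name): a dict with "camera_matrix" (3x3 intrinsics, pixels), "R" (3x3) and "t" (3): a world point X has camera coordinates R X + t. Camera axes: x right, y down, z forward; pixel columns grow to the right and rows downward; lengths in m; the calibration is good to about 2 mm. The wrist camera is an equidistant fisheye: a pixel r from the principal point sees the ray r / f radians off the axis. A picture is of the moment at which its call begins: read the wrist's pose just before it. camera_params takes no time and is no camera call; for the wrist camera it gives the pose at the moment of the call.
- sign_off(): hands the job in, once; it reports no verdict.
The state is a dict: "time_s": time; "qpos": joint angles; "joint_velocities": joint speeds; "effort": joint torques, N m; "tool_pos": TCP position; "tool_rot": TCP orientation; "force": force on the tool from outside, world axes, zero at the start; "wrist_torque": the same for the moment, N m; "grip_width": finger opening in m.
Only numpy, scipy, OpenCV 4.12 (cv2) and the standard library are available. Lean on these libraries where they do the work, as an engineer would, in place of code of your own. Each camera call takes 0.05 s, during which the arm holds its last target.

### The job

Lift the spring-tipped hand probe out of its stand and press its tip on the middle of the round steel pad on the tilted disc, with the probe square to the disc's face (not upright) and the spring tip pushed about half-way in. Press gently, do not let the probe touch the square pad, and leave the tilting table and the things lying around as they are. Finish while holding the probe there, still and in contact: do not let go or put it back.

Things in the scene. Friction and masses are not known exactly. Their poses are not given: they have to be found in the camera images.
- probe: spring-tipped hand probe, 140 mm long, 0.13 kg, hanging tip down in the stand. Origin on its axis under the collar; z along the axis, up from tip to grip. Collar 36 mm dia, z 0..6 mm; black square grip 22 x 22 mm (flats facing x and y), z 6..64; steel button 14 mm dia to z 68. Below: barrel 20 mm dia to z -50, cone to -58, then the thin spring plunger, its 8 mm ball end reaching z -72
- probe_tip (a point): the lowest point of the plunger's ball end, 72 mm below the probe's origin on its axis while the plunger is out; it moves with the plunger
- probe_plunger (a joint): how far the spring plunger is pushed into the probe: 0 fully out, 0.010 m fully in (hard stop). Spring: 0.8 N to start moving, then 0.4 N per mm (2.8 N at half-way, 0.005 m)
- probe_stand: fixed stand: base 90 x 90 mm, four posts, and a 70 x 70 mm top plate, upper face 90 mm above the bench, with a 23 mm square through hole in its middle from which the probe hangs by its collar; the tip clears it once the probe is lifted straight up by 75 mm. Origin at the middle of the underside, z up
- round_pad: round steel pad, 26 mm in diameter, 6 mm proud of the dark steel disc's face, with a small dark dot in the middle. Origin at the centre of its flat top; z is the outward normal of pad and disc. The disc is turned to any angle, so the pad may lie anywhere on a circle of 28 mm radius
- square_pad: the square steel pad, 24 x 24 mm, standing 6 mm proud, on the opposite side of the disc, 56 mm from the round pad. Origin at the centre of its flat top, z the outward normal. Not to be touched by the probe
- tilt_base: fixed base of the tilting table, 160 x 140 x 14 mm. Origin in the middle of its underside. A grey plate, 144 x 110 mm, hinged 36 mm above the bench at base x = -68 mm (the edge nearest the robot), is tilted up at its far side by 0.22 to 0.42 rad and held stiffly; it carries the dark steel disc, 104 mm in diameter, which does not give under light force. The whole stays below 150 mm
- tube: bystander: short black tube lying on its side, 25 mm in diameter, 42 mm long. Origin at the middle of its underside
- bottle: bystander: red squeeze bottle with a white nozzle, 29 x 43 mm, 118 mm tall, standing. Origin at the middle of its underside
- key: bystander: black hex key, 28 x 79 x 7 mm, lying. Origin at the middle of its underside
Mind the look-alikes: they are no part of the job. Leave any orange look-alike of the probe alone.

How it is judged:
By the outcome, as a careful person would: the job done as asked, in the order asked, and still so for the second after the job is handed in, while the arm keeps its last pose, push and grip.
It also fails if it takes over 40 s, if anything falls off the work surface, if the arm or the gripper's body presses on something with over 40 N, if the wrist force passes 120 N, or if a joint passes its speed limit or range.

## Working session

There is one attempt and no reset: what is moved stays moved. The work goes in short steps, Python scripts to look and compute and a shell command to move; the robot and the scene stay as the last step left them, time stands still between calls to the robot, and variables do not carry over. Pictures are saved under pics/ and viewed, and the job is handed in when it is done.

```bash
mkdir -p pics; ls -la; python3 - <<'E'
from cell import *
import cv2
print(get_obs(), pinch_z)
for n in ("scene","top","wrist"):
    p=camera_params(n); print(n,p)
    cv2.imwrite(f"pics/{n}0.png",read_camera(n))
E
```

```text
total 12
drwxr-xr-x  3 agent agent 4096 Dec  7 14:09 .
drwxr-xr-x 23 root  root  4096 Dec  7 14:09 ..
drwxr-xr-x  2 agent agent 4096 Dec  7 14:09 pics
{'time_s': 0.0, 'qpos': array([73.9167265 , 18.4399745 , -4.01575241, 83.17615404,  1.29611041,
       78.54127787, -3.26079992]), 'joint_velocities': array([ 0.01162192, -0.01528357, -0.05912128,  0.02745427,  0.06463139,
       -0.14282032,  0.00341901]), 'effort': array([-3.93158427e-05, -4.91286993e+01, -4.03884519e-01, -3.12536895e+01,
       -6.40479103e-02,  4.37580119e-02,  1.82288863e-04]), 'tool_pos': array([ 0.18864143, -0.62143071,  0.22144022]), 'tool_rot': array([-1.79887903e+02,  6.86155996e-03,  1.68926890e+01]), 'force': array([-0.1578    , -0.59684841, -1.11127756]), 'wrist_torque': array([ 0.02062648, -0.04823853,  0.01132199]), 'grip_width': 0.0872344720574513} 0.0187
scene {'camera_matrix': array([[437.25804816,   0.        , 321.53203547],
       [  0.        , 437.25804816, 238.41123382],
       [  0.        ,   0.        ,   1.        ]]), 'R': array([[ 0.73993518, -0.67226059, -0.02369868],
       [-0.34368662,
[... 191 characters left out ...]
0.23136407],
       [  0.        , 506.3044165 , 233.82477518],
       [  0.        ,   0.        ,   1.        ]]), 'R': array([[ 0.00916409, -0.99987922, -0.0125523 ],
       [-0.99725624, -0.00821647, -0.07356959],
       [ 0.07345756,  0.01319206, -0.99721109]]), 't': array([0.22110477, 0.53409386, 0.91906803])}
wrist {'camera_matrix': array([[371.64829954,   0.        , 309.99993387],
       [  0.        , 371.64829954, 231.7066027 ],
       [  0.        ,   0.        ,   1.        ]]), 'R': array([[ 0.29111611, -0.95668391, -0.00270319],
       [-0.91251696, -0.27852268,  0.29956286],
       [-0.28733987, -0.08474087, -0.95407273]]), 't': array([-0.64884748, -0.03634816,  0.39195262])}
```

View pics/scene0.png

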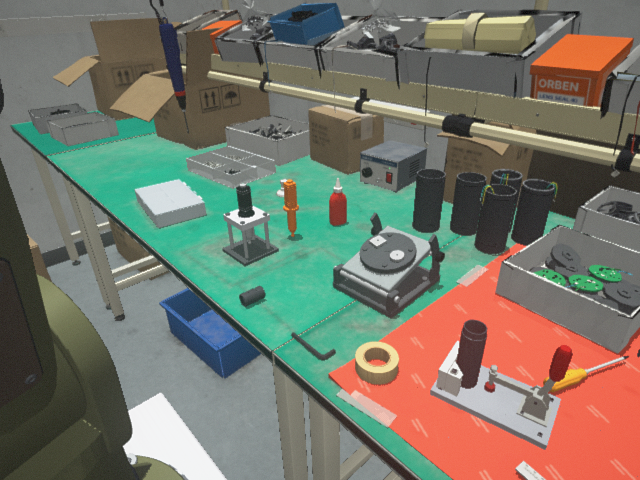

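View pics/top0.png

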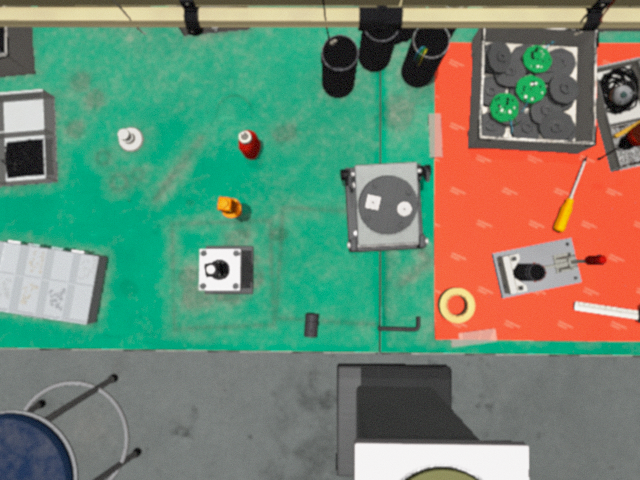

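View pics/wrist0.png

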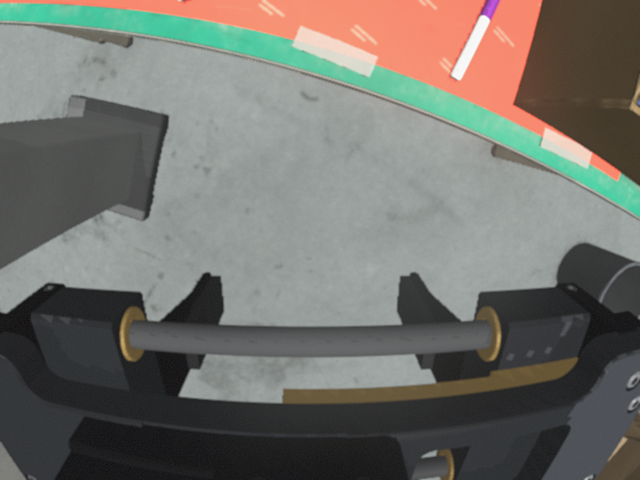

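```bash
cat > h.py <<'E'
import numpy as np, cv2
from cell import *
from scipy.spatial.transform import Rotation as Ro
def ray(p,u,v,fish=False):
    K=p["camera_matrix"];x=(u-K[0,2])/K[0,0];y=(v-K[1,2])/K[1,1]
    if fish:
        r=np.hypot(x,y);d=np.array([np.sin(r)*x/max(r,1e-9),np.sin(r)*y/max(r,1e-9),np.cos(r)])
    else: d=np.array([x,y,1.])
    R=p["R"];C=-R.T@p["t"];d=R.T@d
    return C,d/np.linalg.norm(d)
def atz(p,u,v,z,fish=False):
    C,d=ray(p,u,v,fish);return C+d*(z-C[2])/d[2]
def proj(p,X,fish=False):
    c=p["R"]@np.asarray(X,float)+p["t"];K=p["camera_matrix"]
    if fish:
        th=np.arctan2(np.hypot(c[0],c[1]),c[2]);n=np.hypot(c[0],c[1]);x,y=c[0]/n*th,c[1]/n*th
    else:x,y=c[0]/c[2],c[1]/c[2]
    return np.array([K[0,0]*x+K[0,2],K[1,1]*y+K[1,2]])
def tri(rays):
    A=np.zeros((3,3));b=np.zeros(3)
    for C,d in rays:
        P=np.eye(3)-np.outer(d,d);A+=P;b+=P@C
    X=np.linalg.solve(A,b);return X,[np.linalg.norm((np.eye(3)-np.outer(d,d))@(X-C)) for C,d in rays]
E
python3 - <<'E'
import cv2,numpy as np
t=cv2.imread('pics/top0.png');s=cv2.imread('pics/scene0.png')
def crop(i,x,y,w,h,k): return cv2.resize(i[y:y+h,x:x+w],None,fx=k,fy=k,interpolation=cv2.INTER_CUBIC)
a=np.hstack([crop(t,190,190,70,110,5),crop(s,215,170,90,110,5)]);print(a.shape);cv2.imwrite('pics/c1.png',a)
a=np.hstack([crop(t,335,150,100,110,4),crop(s,330,205,115,110,4)][:2]);print(a.shape);cv2.imwrite('pics/c2.png',cv2.resize(a,None,fx=.92,fy=.92))
E
```

```text
(550, 800, 3)
(440, 860, 3)
```

View pics/c1.png

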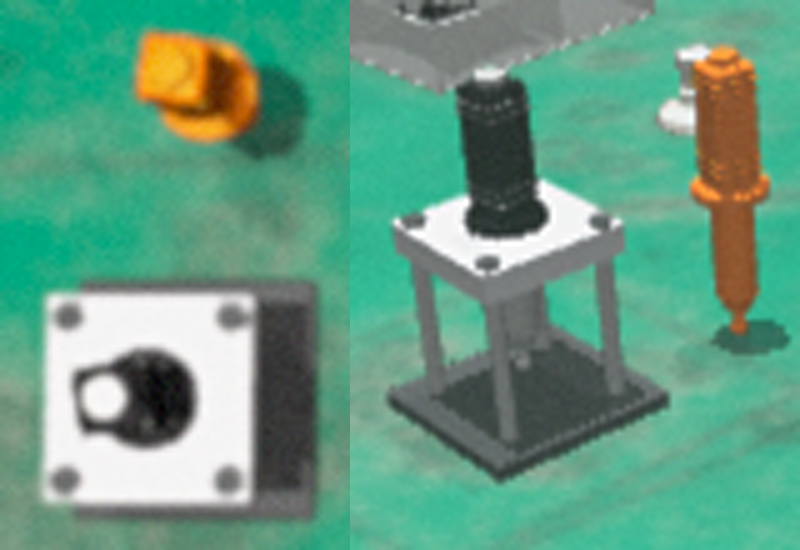

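View pics/c2.png

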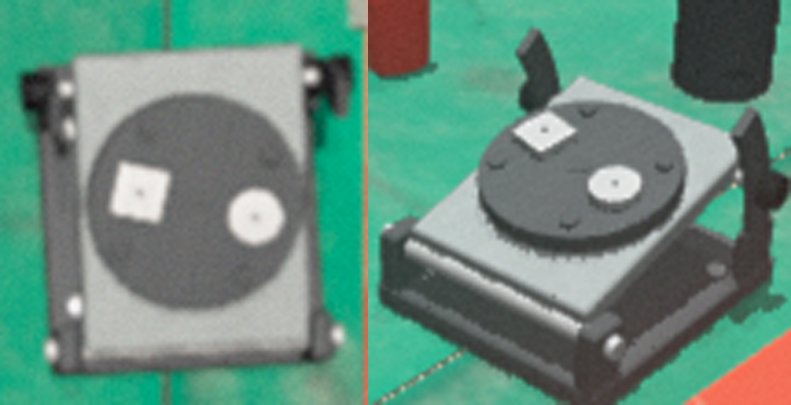

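```bash
python3 - <<'E'
import cv2,numpy as np
t=cv2.imread('pics/top0.png');s=cv2.imread('pics/scene0.png')
def crop(n,i,x,y,w,h,k):
    a=cv2.resize(i[y:y+h,x:x+w],None,fx=k,fy=k,interpolation=cv2.INTER_CUBIC)
    for j in range(0,w,10): cv2.putText(a,str(x+j),(j*k,8),0,.3,(0,0,255),1);cv2.line(a,(j*k,0),(j*k,h*k),(0,0,255) if 0 else (200,100,0),1)
    for j in range(0,h,10): cv2.putText(a,str(y+j),(0,j*k+8),0,.3,(0,0,255),1);cv2.line(a,(0,j*k),(w*k,j*k),(200,100,0),1)
    cv2.imwrite(n,a)
crop('pics/d1.png',t,340,158,90,95,6)
crop('pics/d2.png',s,330,210,112,100,7)
for n,i in(('top',t),('scene',s)):
    g=i.min(2)
    m=(g>190).astype('uint8');N,l,st,c=cv2.connectedComponentsWithStats(m)
    for k in range(1,N):
        if 330<c[k][0]<440 and 150<c[k][1]<310 and st[k][4]>40: print(n,c[k],st[k])
E
```

```text
top [367.57777778 169.98888889] [357 166  24  11  90]
top [372.57647059 201.74705882] [366 195  15  15 170]
top [404.0738255  208.26845638] [398 202  14  14 149]
scene [377.3655914 240.2688172] [370 236  16  10  93]
scene [421.10185185 246.74074074] [414 239  15  20 108]
scene [396.56842105 254.47368421] [390 250  14  10  95]
scene [358.38285714 268.19428571] [344 254  33  27 175]
scene [388.61818182 280.26060606] [374 272  31  17 165]
```

View pics/d1.png

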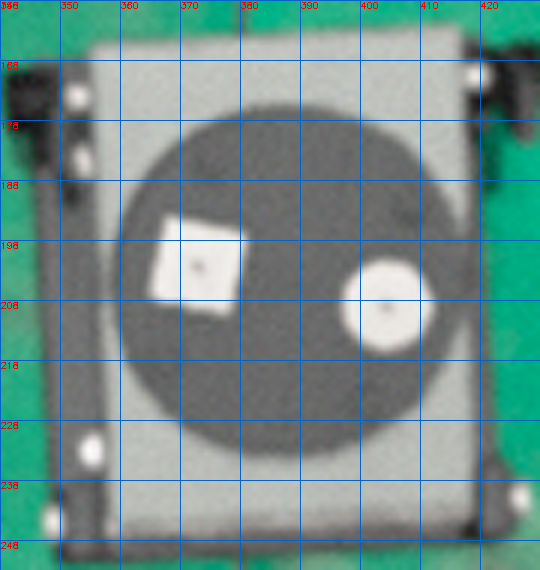

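View pics/d2.png

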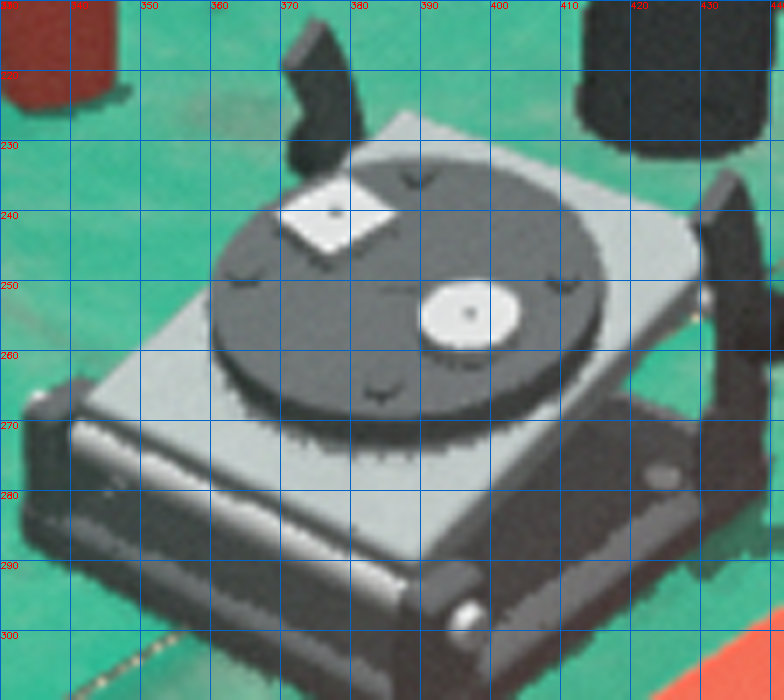

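```bash
python3 - <<'E'
from h import *
from scipy.optimize import least_squares
T=camera_params('top');S=camera_params('scene')
def tr(n,a,b):
    X,e=tri([ray(T,*a),ray(S,*b)]);print(n,X.round(4),np.round(e,4));return X
o=.43
rp=tr('round',(404.07,208.27),(396.57,254.47)); sp=tr('square',(372.58,201.75),(377.4,240.1))
print(np.linalg.norm(rp-sp))
obs=[('fl',(354.6,164.6),(387.3,225.3)),('fr',(416.6,161.8),None),('nl',(357.4,245.5),(341.7,267)),('nr',(418.8,243.5),(388.2,289.6))]
for n,a,b in obs:
    if b: tr(n,a,b)
C={'fl':(144,55),'fr':(144,-55),'nl':(0,55),'nr':(0,-55)}
def model(p):
    x,y,yaw,t,phi,h,dc,hz=p
    Rb=Ro.from_euler('z',yaw).as_matrix();Rt=Ro.from_euler('y',-t).as_matrix()
    f=lambda a,b,c:np.array([x,y,0])+Rb@(np.array([-.068,0,.036])+Rt@np.array([a,b,c]))
    d={k:f(v[0]/1000-0.0,v[1]/1000,hz) for k,v in C.items()}
    d['r']=f(dc+.028*np.cos(phi),.028*np.sin(phi),h);d['s']=f(dc-.028*np.cos(phi),-.028*np.sin(phi),h)
    d['n']=Rb@Rt@[0,0,1.]
    return d
def res(p):
    d=model(p);r=[]
    for n,a,b in obs:
        w=.5 
        if n[0]=='n': w=.25
        r+=list(w*(proj(T,d[n])-a))
        if b: r+=list(w*(proj(S,d[n])-b))
    for k,a,b in(('r',(404.07,208.27),(396.57,254.47)),('s',(372.58,201.75),(377.4,240.1))):
        r+=list(proj(T,d[k])-a)+list(proj(S,d[k])-b)
    r+=[(p[6]-.072)/.004]
    return r
p0=[.57,-.06,0,.3,-1.5,.02,.072,0.003]
s=least_squares(res,p0);print(s.x.round(4),s.cost);print(np.round(s.fun,2))
J=s.jac;print('sd',np.sqrt(np.diag(np.linalg.inv(J.T@J))).round(4))
d=model(s.x);print({k:v.round(4) for k,v in d.items()})
# stand
for z,L in((.09,[(198.6,248.2),(240.6,248.2),(240.2,290.6),(198,289.6)]),):
    P=np.array([atz(T,u,v,z) for u,v in L]);print(P.round(4),P.mean(0).round(4))
print('button',atz(T,210.7,269,.158),atz(S,242.7,184.8,.158));tr('b',(210.7,269),(242.7,184.8))
E
```

```text
round [0.573  0.08   0.0835] [0.0003 0.0003]
square [0.5836 0.1348 0.0867] [0.0002 0.0002]
0.05597059413076006
fl [0.6495 0.1661 0.0823] [0.0003 0.0003]
nl [0.5104 0.1577 0.049 ] [0.001 0.001]
nr [0.5143 0.0486 0.0523] [0.0004 0.0004]
[ 0.5835  0.1077  0.0558  0.2201 -1.8241  0.0342  0.072   0.0148] 0.17913225654726578
[-0.18  0.05  0.03  0.04  0.22 -0.08 -0.02  0.03 -0.32 -0.14 -0.03 -0.2
  0.01  0.16 -0.09  0.12  0.16 -0.05 -0.09  0.08  0.13  0.01  0.01]
sd [0.0021 0.0009 0.021  0.054  0.0389 0.0041 0.0021 0.0063]
{'fl': array([0.6496, 0.1664, 0.0819]), 'fr': array([0.6558, 0.0566, 0.0819]), 'nl': array([0.5093, 0.1586, 0.0504]), 'nr': array([0.5155, 0.0488, 0.0504]), 'r': array([0.573 , 0.0799, 0.0835]), 's': array([0.5837, 0.1348, 0.0866]), 'n': array([-0.218 , -0.0122,  0.9759])}
[[0.5005 0.4341 0.09  ]
 [0.5011 0.3616 0.09  ]
 [0.4286 0.3608 0.09  ]
 [0.4296 0.4332 0.09  ]] [0.465  0.3974 0.09  ]
button [0.46484463 0.39668944 0.158     ] [0.46457019 0.39605716 0.158     ]
b [0.4649 0.3967 0.1577] [0.0001 0.0001]
```

```bash
cat >> h.py <<'E'
def shift(o,X,yaw=None):
    R=Ro.from_euler('xyz',o['tool_rot'],degrees=True).as_matrix()
    s=R.T@(np.asarray(X)-o['tool_pos']); 
    return s.round(4), (None if yaw is None else np.deg2rad((o['tool_rot'][2]-yaw+180)%360-180).round(4))
E
python3 - <<'E'
from h import *
T=camera_params('top')
# orange top(button) & collar
print('orange top',atz(T,190+170/5,190+72/5,.14), 'tip', atz(T,190+215/5,190+105/5,.07))
print('bottle',atz(T,248,145,.08),'tube',atz(T,311,325,.0125),'key',atz(T,400,325,0))
o=get_obs()
for W in((.45,-.3,.25),(.50,.10,.25)): print(shift(o,W,3.0))
E
```

```text
orange top [0.57024933 0.38168683 0.14      ] tip [0.5677727  0.37984405 0.07      ]
bottle [0.68405462 0.35398356 0.08      ] tube [0.36354499 0.24138349 0.0125    ] key [0.36397476 0.07528066 0.        ]
(array([ 0.3435, -0.2318, -0.028 ]), np.float64(0.2425))
(array([ 0.5076, -0.6   , -0.0275]), np.float64(0.2425))
```

The probe-like candidates in the top image are the black-gripped probe in the stand at (211,269), the orange look-alike at (226,207), and a black cylinder on the red-mat fixture at (530,270). The close crop shows a black grip with a steel button hanging in the white-topped stand, so that is the one. For pads, the round one is at (404,208) and the square one, to be avoided, is at (373,202).

```bash
python3 -m handwheel '[[0.087,0.034,-0.023,-0.003,0.02],[0.087,0.069,-0.046,-0.006,0.05],[0.087,0.103,-0.07,-0.009,0.07],[0.087,0.137,-0.093,-0.011,0.1],[0.087,0.172,-0.116,-0.014,0.12],[0.087,0.206,-0.139,-0.017,0.15],[0.087,0.24,-0.162,-0.02,0.17],[0.087,0.275,-0.185,-0.022,0.2],[0.087,0.309,-0.209,-0.025,0.22],[0.087,0.342,-0.232,-0.028,0.24],[0.087,0.36,-0.272,-0.028,0.24],[0.087,0.378,-0.313,-0.028,0.24],[0.087,0.396,-0.354,-0.028,0.24],[0.087,0.414,-0.395,-0.028,0.24],[0.087,0.432,-0.436,-0.028,0.24],[0.087,0.45,-0.477,-0.028,0.24],[0.087,0.468,-0.518,-0.028,0.24],[0.087,0.486,-0.559,-0.028,0.24],[0.087,0.508,-0.6,-0.028,0.24],[0.087,0.508,-0.6,-0.028,0.24]]'
python3 - <<'E'
from h import *
import pickle
o=get_obs();p=camera_params('wrist');im=read_camera('wrist');cv2.imwrite('pics/w1.png',im);pickle.dump((o,p,im),open('w1.pkl','wb'))
print(o['time_s'],o['tool_pos'],o['tool_rot'],o['qpos'])
E
```

```text
time_s: 2.15
tool_pos: [0.4999, 0.1078, 0.2508]
tool_rot: [-179.8, -0.0, 3.8]
force: [-0.9, 0.7, 1.1]
grip_width: 0.0872
2.15 [0.4999374  0.10781616 0.25082602] [-1.79770516e+02 -4.97396614e-02  3.79257005e+00] [  26.8891981     2.74995122  -42.80267965   98.87350732    1.68503358
   79.01604568 -102.4060739 ]
```

View pics/w1.png

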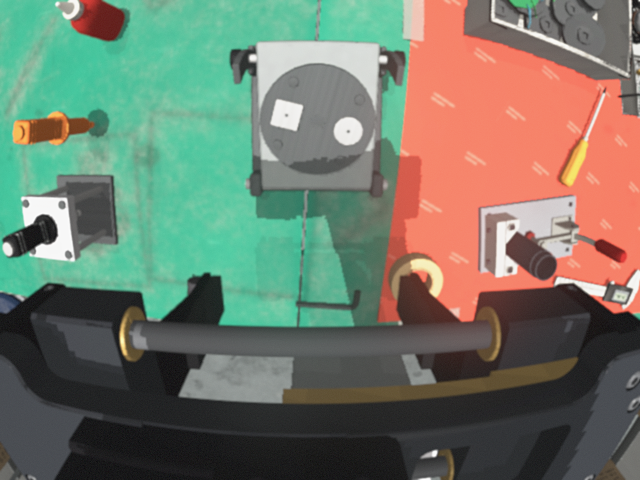

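```bash
python3 - <<'E'
import cv2
i=cv2.imread('pics/w1.png')
def crop(n,x,y,w,h,k):
    a=cv2.resize(i[y:y+h,x:x+w],None,fx=k,fy=k,interpolation=cv2.INTER_CUBIC)
    for j in range(0,w,20): cv2.putText(a,str(x+j),(j*k,8),0,.3,(0,0,255),1);cv2.line(a,(j*k,0),(j*k,h*k),(200,100,0),1)
    for j in range(0,h,20): cv2.putText(a,str(y+j),(0,j*k+8),0,.3,(0,0,255),1);cv2.line(a,(0,j*k),(w*k,j*k),(200,100,0),1)
    cv2.imwrite(n,a)
crop('pics/e1.png',235,30,160,115,5)
crop('pics/e2.png',0,165,130,110,6)
g=i.min(2);m=(g>190).astype('uint8');N,l,st,c=cv2.connectedComponentsWithStats(m)
for k in range(1,N):
    if 250<c[k][0]<390 and 60<c[k][1]<190 and st[k][4]>40: print(c[k],st[k])
E
```

```text
[317.12315763  60.53285036] [ 250   42  137   64 4003]
[286.19350282 114.39971751] [271  99  32  32 708]
[347.74262295 130.53934426] [334 117  29  28 610]
[265.88679245 151.42138365] [261 137  16  23 159]
[370.14634146 145.14634146] [367 138   6  13  41]
```

View pics/e1.png

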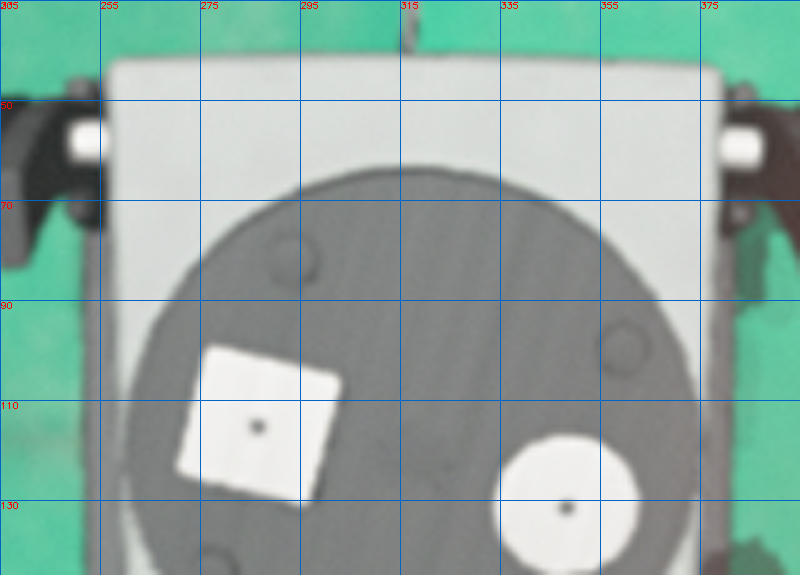

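View pics/e2.png

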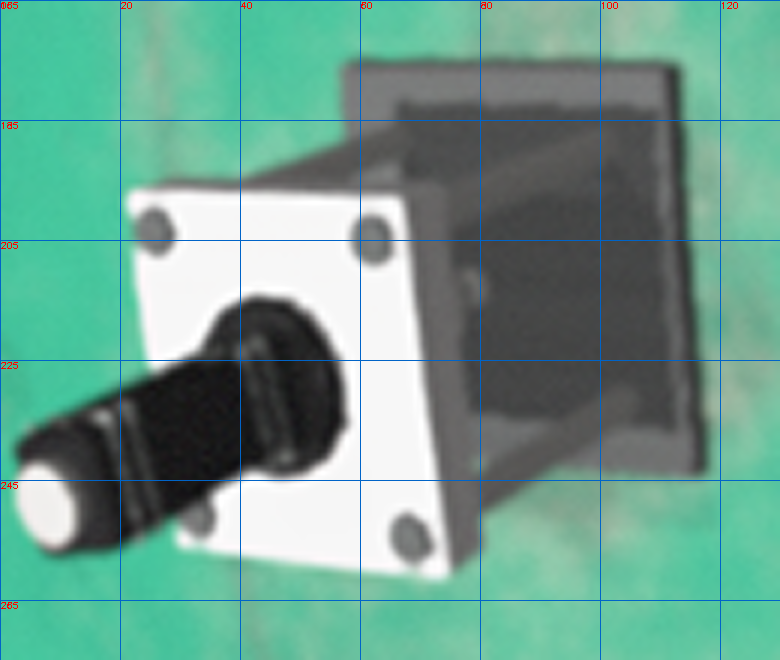

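```bash
python3 - <<'E'
from h import *
o=get_obs();print(o['time_s'],o['tool_pos'],o['tool_rot'],np.abs(o['joint_velocities']).max())
print(shift(o,(.455,.397,.25),2.0))
E
```

```text
2.2 [0.50007498 0.10370821 0.25049405] [-1.79924059e+02  7.74481426e-03  3.55889291e+00] 4.270733437482002
(array([-0.0268, -0.2955,  0.0009]), np.float64(0.0272))
```

```bash
python3 -m handwheel '[[0.087,-0.004,-0.04,0,0.01],[0.087,-0.008,-0.08,0,0.02],[0.087,-0.011,-0.12,0,0.02],[0.087,-0.015,-0.16,0,0.02],[0.087,-0.019,-0.2,0,0.02],[0.087,-0.023,-0.24,0,0.02],[0.087,-0.027,-0.28,0,0.02],[0.087,-0.028,-0.299,0,0.02],[0.087,-0.028,-0.299,0,0.02],[0.087,-0.028,-0.299,0,0.02],[0.087,-0.028,-0.299,0,0.02]]'
python3 - <<'E'
from h import *
import pickle
o=get_obs();p=camera_params('wrist');im=read_camera('wrist');cv2.imwrite('pics/w2.png',im);pickle.dump((o,p,im),open('w2.pkl','wb'))
print(o['time_s'],o['tool_pos'],o['tool_rot'],o['qpos'],np.abs(o['joint_velocities']).max())
E
```

```text
time_s: 3.3
tool_pos: [0.4576, 0.3943, 0.2501]
tool_rot: [179.9, -0.0, 1.8]
force: [-0.2, -0.5, 0.1]
grip_width: 0.0873
3.3 [0.45762614 0.39434765 0.25013983] [ 1.79884953e+02 -1.66040147e-02  1.80868330e+00] [  -1.11015044   19.22458133  -52.90163084   86.2032806    15.45519069
   82.28521807 -142.75681415] 0.3971644081415203
```

View pics/w2.png

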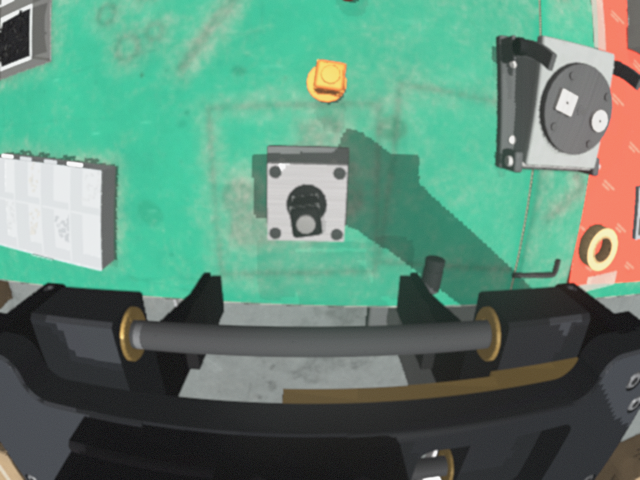

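```bash
python3 - <<'E'
import cv2
def crop(n,f,x,y,w,h,k):
    i=cv2.imread(f)
    a=cv2.resize(i[y:y+h,x:x+w],None,fx=k,fy=k,interpolation=cv2.INTER_CUBIC)
    for j in range(0,w,10): cv2.putText(a,str(x+j),(j*k,8),0,.3,(0,0,255),1);cv2.line(a,(j*k,0),(j*k,h*k),(200,100,0),1)
    for j in range(0,h,10): cv2.putText(a,str(y+j),(0,j*k+8),0,.3,(0,0,255),1);cv2.line(a,(0,j*k),(w*k,j*k),(200,100,0),1)
    cv2.imwrite(n,a)
crop('pics/f1.png','pics/w2.png',520,30,110,85,7)
crop('pics/f2.png','pics/w2.png',520,110,110,70,7)
crop('pics/f3.png','pics/w1.png',245,140,150,60,5)
crop('pics/f4.png','pics/w2.png',255,140,105,110,5)
E
```

```text
(no output)
```

View pics/f1.png

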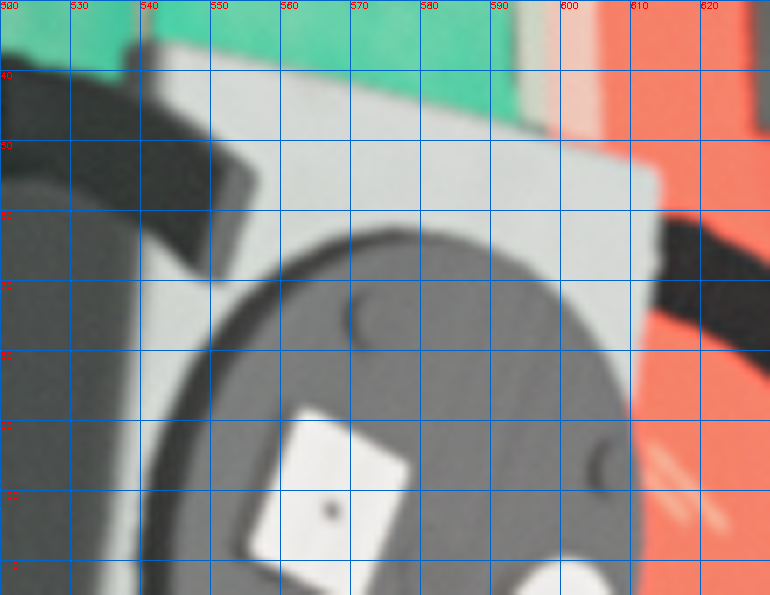

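View pics/f2.png

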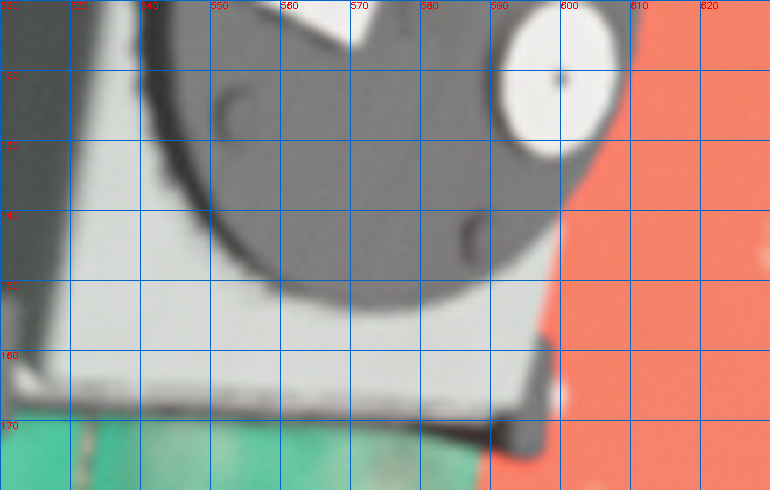

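View pics/f3.png

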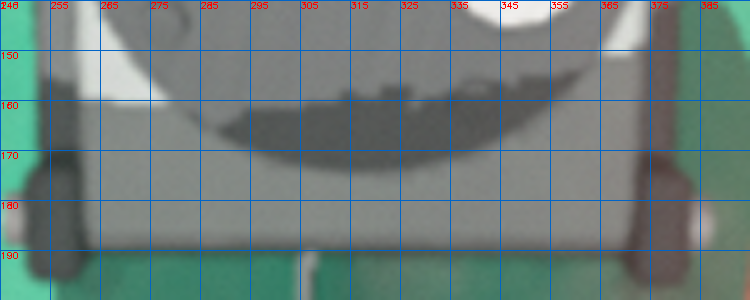

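View pics/f4.png

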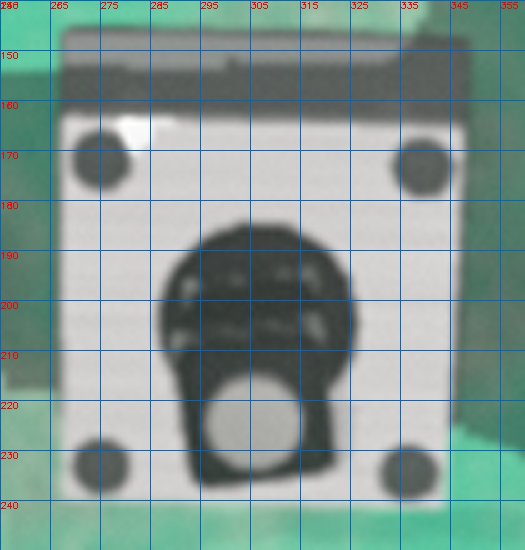

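```bash
cat > fit.py <<'E'
from h import *
import pickle
from scipy.optimize import least_squares
T=camera_params('top');S=camera_params('scene')
o1,W1,_=pickle.load(open('w1.pkl','rb'));o2,W2,_=pickle.load(open('w2.pkl','rb'))
W1n=W1
cams={'T':(T,0),'S':(S,0),'1':(W1,1),'2':(W2,1)}
O={'r':{'T':(404.07,208.27),'S':(396.57,254.47),'1':(347.8,131.0),'2':(599.6,120.7)},
's':{'T':(372.58,201.75),'S':(377.4,240.1),'1':(286.2,114.8),'2':(567.0,102.6)},
'b1':{'1':(293.2,82.0),'2':(572.4,75.3)},'b2':{'1':(359.2,99.0),'2':(607.0,96.4)},'b3':{'1':(277.5,144),'2':(553.9,126)},
'fl':{'T':(354.6,164.6),'S':(387.3,225.3),'1':(256.2,41.2),'2':(542.1,35.0)},'fr':{'T':(416.6,161.8),'1':(379.2,42.4),'2':(614.1,52.4)},
'nl':{'T':(357.4,245.5),'S':(341.7,267)},'nr':{'T':(418.8,243.5),'S':(388.2,289.6)}}
E
python3 - <<'E'
from fit import *
X={}
for n,v in O.items():
    for sub in ('12','TS','TS12'):
        k=[c for c in v if c in sub]
        if len(k)<2: continue
        x,e=tri([ray(cams[c][0],*v[c],cams[c][1]) for c in k]);print(n,sub,x.round(4),np.round(e,4))
        X[n,sub]=x
C={'fl':(144,55),'fr':(144,-55),'nl':(0,55),'nr':(0,-55)}
ba=[.028,0]
def model(p):
    x,y,yaw,t,phi,h,dc,hz,rb,pb,hb=p[:11]
    Rb=Ro.from_euler('z',yaw).as_matrix();Rt=Ro.from_euler('y',-t).as_matrix()
    f=lambda a,b,c:np.array([x,y,0])+Rb@(np.array([-.068,0,.036])+Rt@np.array([a,b,c]))
    d={k:f(v[0]/1000,v[1]/1000,hz) for k,v in C.items()}
    d['r']=f(dc+.028*np.cos(phi),.028*np.sin(phi),h);d['s']=f(dc-.028*np.cos(phi),-.028*np.sin(phi),h)
    for i,k in enumerate(['b2','b1','b3']): d[k]=f(dc+rb*np.cos(pb+i*np.pi/2),rb*np.sin(pb+i*np.pi/2),hb)
    d['n']=Rb@Rt@[0,0,1.];d['c']=f(dc,0,h);return d
def res(p):
    d=model(p);r=[]
    off=dict(zip('TS12',p[11:].reshape(4,2)))
    for n,v in O.items():
        w={'r':1,'s':1,'b':.6,'f':.5,'n':.25}[n[0]]
        for c,uv in v.items(): r+=list(w*(proj(cams[c][0],d[n],cams[c][1])+off[c]-uv))
    r+=[(p[6]-.072)/.005,(p[5]-p[10]-.005)/.002]
    return r+list(p[11:]/1.)
p0=np.r_[.583,.107,.05,.25,-1.8,.034,.072,.015,.04,-.7,.028,np.zeros(8)]
s=least_squares(res,p0);print(s.x.round(4),s.cost);print(np.round(s.fun,2))
J=s.jac;print('sd',(np.sqrt(np.diag(np.linalg.inv(J.T@J)))*np.sqrt(2*s.cost/15)).round(4)[:8])
d=model(s.x);print({k:v.round(4) for k,v in d.items()})
# probe
for z,L in((.154,[(293.6,236.6),(320.6,233.2)]),(.158,[(305.2,223.8)]),(.09,[(266.8,162.4),(347.6,164.6),(343.6,241),(266.6,239.6)])):
    P=np.array([atz(W2,u,v,z,1) for u,v in L]);print(z,P.round(4),P.mean(0).round(4))
    if z==.154: print(np.rad2deg(np.arctan2(*(P[0]-P[1])[:2])), np.linalg.norm(P[0]-P[1]))
print(o2['tool_pos'])
E
```

```text
r 12 [0.5746 0.0804 0.0815] [0.0001 0.0001]
r TS [0.573  0.08   0.0835] [0.0003 0.0003]
r TS12 [0.5741 0.0805 0.0823] [0.0012 0.0006 0.0004 0.0007]
s 12 [0.5851 0.1352 0.0849] [0. 0.]
s TS [0.5836 0.1348 0.0867] [0.0002 0.0002]
s TS12 [0.5846 0.1353 0.0857] [0.001  0.0006 0.0005 0.0006]
b1 12 [0.6146 0.1309 0.0871] [0.0004 0.0004]
b1 TS12 [0.6146 0.1309 0.0871] [0.0004 0.0004]
b2 12 [0.6038 0.0728 0.0839] [0. 0.]
b2 TS12 [0.6038 0.0728 0.0839] [0. 0.]
b3 12 [0.5583 0.1424 0.0736] [0.0002 0.0002]
b3 TS12 [0.5583 0.1424 0.0736] [0.0002 0.0002]
fl 12 [0.6514 0.1666 0.079 ] [0. 0.]
fl TS [0.6495 0.1661 0.0823] [0.0003 0.0003]
fl TS12 [0.6506 0.1667 0.0808] [0.0011 0.0008 0.0006 0.001 ]
fr 12 [0.6585 0.0582 0.0803] [0.0006 0.0006]
fr TS12 [0.6578 0.0576 0.0797] [0.0019 0.0005 0.0015]
nl TS [0.5104 0.1577 0.049 ] [0.001 0.001]
nl TS12 [0.5104 0.1577 0.049 ] [0.001 0.001]
nr TS [0.5143 0.0486 0.0523] [0.0004 0.0004]
nr TS12 [0.5143 0.0486 0.0523] [0.0004 0.0004]
[ 0.585   0.1081  0.0616  0.2268 -1.8279  0.0322  0.0717  0.0116  0.0418
 -1.0419  0.0274  0.3244  0.4633 -0.2671 -0.3138  0.066  
[... 531 characters left out ...]
 0.0575, 0.0797]), 'nl': array([0.5111, 0.1586, 0.0474]), 'nr': array([0.5179, 0.0488, 0.0474]), 'r': array([0.5744, 0.0803, 0.0819]), 's': array([0.5849, 0.1352, 0.0851]), 'b2': array([0.6035, 0.0731, 0.0836]), 'b1': array([0.6145, 0.131 , 0.087 ]), 'b3': array([0.558 , 0.1426, 0.0741]), 'n': array([-0.2244, -0.0138,  0.9744]), 'c': array([0.5797, 0.1078, 0.0835])}
0.154 [[0.4558 0.4063 0.154 ]
 [0.459  0.3867 0.154 ]] [0.4574 0.3965 0.154 ]
-9.359428441408735 0.019863089857818275
0.158 [[0.4669 0.3981 0.158 ]] [0.4669 0.3981 0.158 ]
0.09 [[0.5018 0.4334 0.09  ]
 [0.502  0.363  0.09  ]
 [0.4319 0.3627 0.09  ]
 [0.431  0.4333 0.09  ]] [0.4667 0.3981 0.09  ]
[0.45762614 0.39434765 0.25013983]
```

```bash
python3 -m handwheel '[[0.087,0.009,-0.003,0,-0.13],[0.087,0.009,-0.003,0.03,-0.13],[0.087,0.009,-0.003,0.06,-0.13],[0.087,0.009,-0.003,0.09,-0.13],[0.087,0.009,-0.003,0.12,-0.13],[0.087,0.009,-0.003,0.141,-0.13],[0.087,0.009,-0.003,0.141,-0.13],[0.087,0.009,-0.003,0.141,-0.13]]'
python3 - <<'E'
from h import *
o=get_obs();im=read_camera('wrist');cv2.imwrite('pics/w3.png',im[100:420,150:470]);s=read_camera('scene');cv2.imwrite('pics/s3.png',cv2.resize(s[120:300,180:360],None,fx=3,fy=3))
print(o['time_s'],o['tool_pos'],o['tool_rot'],o['qpos'],np.abs(o['joint_velocities']).max())
E
```

```text
time_s: 4.15
tool_pos: [0.466, 0.3991, 0.11]
tool_rot: [180.0, -0.0, 9.3]
force: [0.4, -0.3, 0.4]
grip_width: 0.0869
4.15 [0.4659809  0.39909198 0.11003674] [ 1.79975071e+02 -1.84380508e-02  9.34537646e+00] [  -2.94320625   26.80113827  -50.99832772   94.95461167   22.09089063
   68.91939157 -139.68709628] 1.6878345973303097
```

View pics/w3.png

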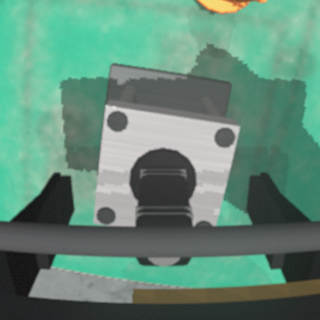

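View pics/s3.png

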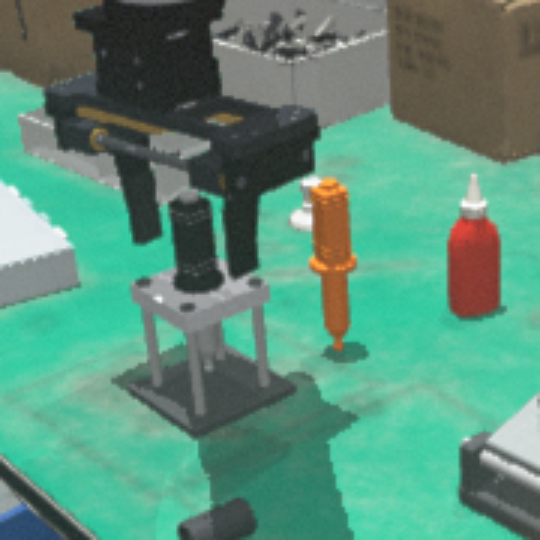

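The fingers straddle the grip, which sits at (162,190) in the wrist crop with its flats level, so the yaw matches. Closing gently.

```bash
python3 -m handwheel '[[0.01,0,0,0,0],[0.01,0,0,0,0],[0.01,0,0,0,0],[0.01,0,0,0,0],[0.01,0,0,0,0],[0.01,0,0,0,0],[0.01,0,0,0,0],[0.01,0,0,0,0]]' 20
```

```text
time_s: 5.05
tool_pos: [0.4651, 0.4, 0.1094]
tool_rot: [180.0, 0.0, 9.4]
force: [0.7, 0.4, 0.1]
grip_width: 0.0313
```

```bash
python3 -m handwheel '[[0.01,0,0,0,0],[0.01,0,0,0,0],[0.01,0,0,0,0]]' 20; python3 -m handwheel '[[0.01,0,0,0,0]]' 20
```

```text
time_s: 5.35
tool_pos: [0.4653, 0.3994, 0.1094]
tool_rot: [179.9, 0.0, 9.4]
force: [-0.3, -2.1, 1.3]
grip_width: 0.0217
time_s: 5.45
tool_pos: [0.4653, 0.3994, 0.1094]
tool_rot: [179.9, 0.0, 9.4]
force: [-0.4, -2.4, 0.8]
grip_width: 0.0219
```

```bash
python3 -m handwheel '[[0.01,0,0,-0.01,0],[0.01,0,0,-0.03,0],[0.01,0,0,-0.05,0],[0.01,0,0,-0.07,0],[0.01,0,0,-0.085,0],[0.01,0,0,-0.085,0],[0.01,0,0,-0.085,0]]' 20
python3 - <<'E'
from h import *
o=get_obs();s=read_camera('scene');cv2.imwrite('pics/s4.png',cv2.resize(s[120:300,180:360],None,fx=3,fy=3,interpolation=cv2.INTER_CUBIC))
print(o['time_s'],o['tool_pos'],o['tool_rot'],o['qpos'],o['force'])
print(shift(o,(.515,.400,.153),4),shift(o,(.515,.400,.195),4))
E
```

```text
time_s: 6.15
tool_pos: [0.465, 0.4002, 0.1944]
tool_rot: [-180.0, -0.0, 9.5]
force: [-0.1, 0.0, -1.4]
grip_width: 0.0219
6.15 [0.46499304 0.40019651 0.19436647] [-1.79994765e+02 -6.20016531e-03  9.45295921e+00] [  -1.454622     22.76117973  -53.11683495   89.44264094   18.5109813
   77.09341294 -137.13953584] [-0.09924689  0.04257051 -1.39385062]
(array([0.0493, 0.0084, 0.0414]), np.float64(0.0952)) (array([ 0.0493,  0.0084, -0.0006]), np.float64(0.0952))
```

View pics/s4.png

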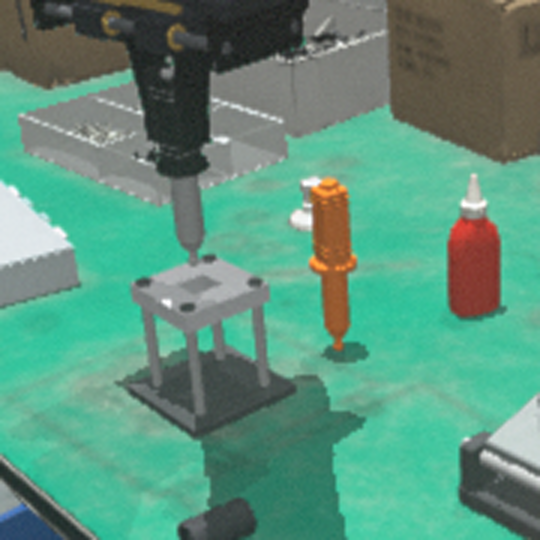

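The probe is out of the stand and its tip is clear of the plate at about (193,257) in the crop. The tool can't be tilted, so next I'll go to the far side of the stand and turn the probe in the jaws. Pressing its barrel against the fixed plate's edge will do that.

```bash
python3 -m handwheel '[[0.01,0.02,0.003,0,0.04],[0.01,0.04,0.007,0,0.08],[0.01,0.054,0.009,0,0.095],[0.01,0.054,0.009,0.02,0.095],[0.01,0.054,0.009,0.043,0.095],[0.01,0.054,0.009,0.043,0.095],[0.01,0.054,0.009,0.043,0.095]]' 12
python3 - <<'E'
from h import *
o=get_obs();s=read_camera('scene');cv2.imwrite('pics/s5.png',cv2.resize(s[120:300,180:360],None,fx=3,fy=3,interpolation=cv2.INTER_CUBIC))
print(o['time_s'],o['tool_pos'],o['tool_rot'],o['qpos'],o['force'])
E
```

```text
time_s: 6.9
tool_pos: [0.5193, 0.3997, 0.1505]
tool_rot: [179.9, 0.1, 4.0]
force: [-0.8, -0.4, -0.6]
grip_width: 0.0222
6.9 [0.51930249 0.39965729 0.15054076] [1.79943239e+02 1.20293757e-01 4.01451388e+00] [  -3.89169194   29.34495743  -49.04689359   86.11448938   22.4875437
   74.96626671 -141.18192084] [-0.81048403 -0.36924435 -0.63106658]
```

View pics/s5.png

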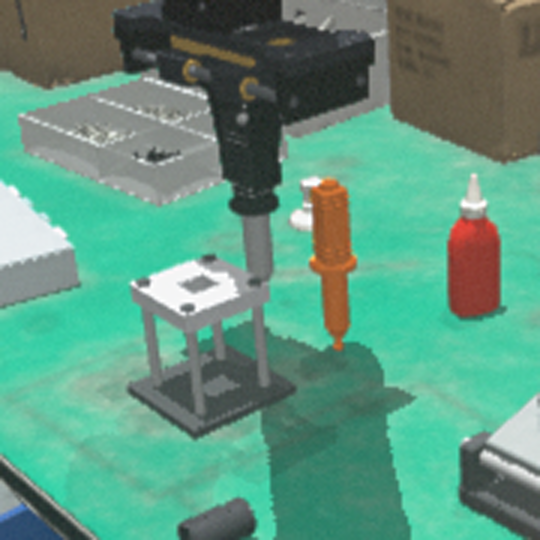

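```bash
python3 -m handwheel '[[0.01,-0.004,0,0,0],[0.01,-0.008,0,0,0],[0.01,-0.011,0,0,0],[0.01,-0.014,0,0,0]]' 12;  python3 -m handwheel '[[0.01,-0.003,0,0,0],[0.01,-0.006,0,0,0],[0.01,-0.009,0,0,0],[0.01,-0.009,0,0,0]]' 12
python3 - <<'E'
from h import *
import pickle
o=get_obs();p=camera_params('wrist');w=read_camera('wrist');pickle.dump((o,p,w),open('w6.pkl','wb'));s=read_camera('scene');cv2.imwrite('pics/s6.png',cv2.resize(s[150:270,200:320],None,fx=5,fy=5,interpolation=cv2.INTER_CUBIC));cv2.imwrite('pics/w6.png',cv2.resize(w[120:360,180:440],None,fx=2.4,fy=2.4,interpolation=cv2.INTER_CUBIC))
print(o['time_s'],o['tool_pos'],o['tool_rot'],o['qpos'],o['force'],o['wrist_torque'])
E
```

```text
time_s: 7.35
tool_pos: [0.5073, 0.3995, 0.1527]
tool_rot: [-179.9, -0.2, 4.0]
force: [3.0, 0.1, 0.1]
grip_width: 0.0218
time_s: 7.75
tool_pos: [0.4966, 0.3985, 0.1518]
tool_rot: [180.0, -0.0, 4.0]
force: [2.0, 0.4, 1.3]
grip_width: 0.0218
7.75 [0.49660765 0.39852879 0.15180915] [ 1.79989578e+02 -1.99612664e-02  4.02348963e+00] [  -3.16243309   27.04631486  -50.03713671   89.01203634   21.28751987
   73.93518878 -142.03480718] [2.04769673 0.39789568 1.3044485 ] [ 0.20225018 -0.68483085 -0.00945075]
```

View pics/s6.png

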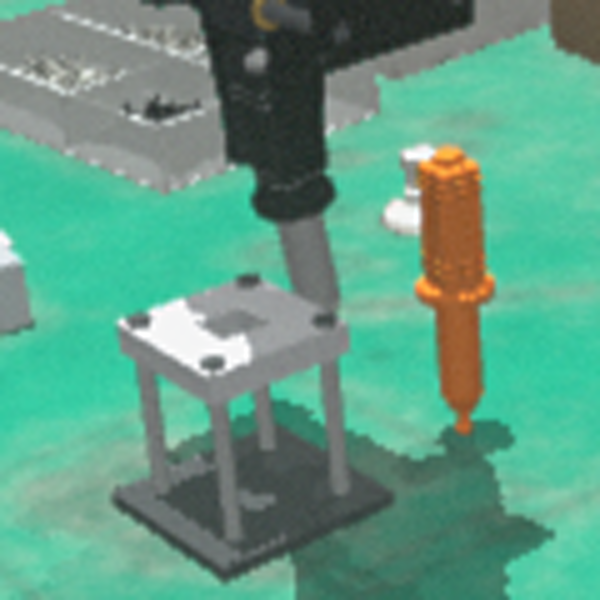

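View pics/w6.png

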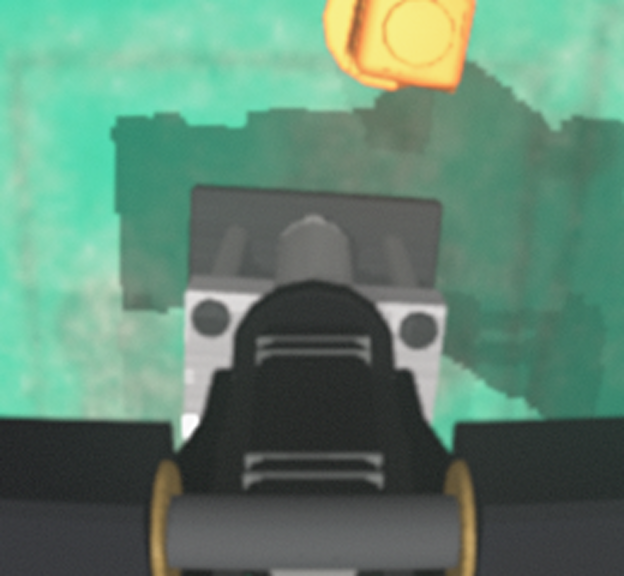

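```bash
cat > ang.py <<'E'
from h import *
def parts(o,th,a=0.0,gz=0.038):
    R=Ro.from_euler('xyz',o['tool_rot'],degrees=True).as_matrix();tx=R[:,0];dn=R[:,2]
    G=o['tool_pos']-dn*0.0187
    ax=dn*np.cos(th)+tx*np.sin(th)  # toward tip
    pe=tx*np.cos(th)-dn*np.sin(th)
    return lambda z,off=0.: G+ax*(gz-z)+pe*(a+off)
E
python3 - <<'E'
from ang import *
import pickle
o,p,w=pickle.load(open('w6.pkl','rb'))
for a in (0,.0015):
  for th in (.13,.15,.17,.19,.21):
    P=parts(o,th,a)
    print(a,th,'tipend', proj(p,P(-.068),1).round(1)+0, proj(p,P(-.068,.004),1).round(1),'barrel end',proj(p,P(-.05,.010),1).round(1),'collar front',proj(p,P(0.006,.018),1).round(1),proj(p,P(0.0,.018),1).round(1))
E
```

```text
0 0.13 tipend [310.3 220. ] [310.3 214.7] barrel end [310.3 216.7] collar front [310.3 245.4] [310.3 240. ]
0 0.15 tipend [310.3 217.2] [310.3 211.9] barrel end [310.3 214.3] collar front [310.3 244.6] [310.3 239. ]
0 0.17 tipend [310.3 214.4] [310.3 209.1] barrel end [310.3 211.8] collar front [310.3 243.8] [310.3 238. ]
0 0.19 tipend [310.3 211.6] [310.3 206.3] barrel end [310.3 209.4] collar front [310.3 243. ] [310.3 237. ]
0 0.21 tipend [310.3 208.8] [310.3 203.5] barrel end [310.3 207.1] collar front [310.3 242.3] [310.3 236.1]
0.0015 0.13 tipend [310.3 218. ] [310.3 212.7] barrel end [310.3 214.5] collar front [310.3 242.7] [310.3 237.4]
0.0015 0.15 tipend [310.3 215.2] [310.3 209.9] barrel end [310.3 212.1] collar front [310.3 241.9] [310.3 236.4]
0.0015 0.17 tipend [310.3 212.4] [310.3 207.1] barrel end [310.3 209.7] collar front [310.3 241.1] [310.3 235.4]
0.0015 0.19 tipend [310.3 209.6] [310.3 204.3] barrel end [310.3 207.3] collar front [310.3 240.3] [310.3 234.4]
0.0015 0.21 tipend [310.3 206.8] [310.3 201.5] barrel end [310.3 204.9] collar front [310.3 239.6] [310.3 233.4]
```

```bash
python3 - <<'E'
import pickle,cv2
o,p,w=pickle.load(open('w6.pkl','rb'))
x,y,W,H,k=270,195,90,80,8
a=cv2.resize(w[y:y+H,x:x+W],None,fx=k,fy=k,interpolation=cv2.INTER_CUBIC)
for j in range(0,W,10): cv2.putText(a,str(x+j),(j*k,8),0,.3,(0,0,255),1);cv2.line(a,(j*k,0),(j*k,H*k),(200,100,0),1)
for j in range(0,H,10): cv2.putText(a,str(y+j),(0,j*k+8),0,.3,(0,0,255),1);cv2.line(a,(0,j*k),(W*k,j*k),(200,100,0),1)
cv2.imwrite('pics/w6b.png',cv2.convertScaleAbs(a,alpha=1.8))
E
```

```text
(no output)
```

View pics/w6b.png

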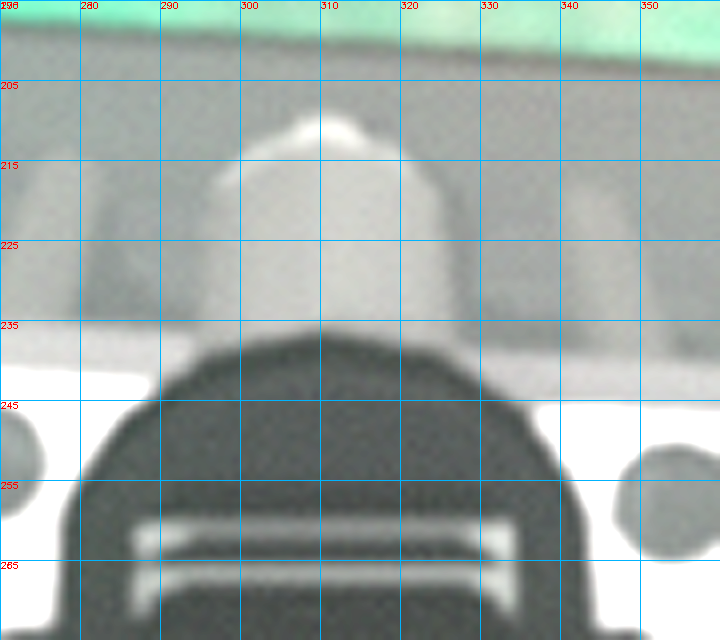

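```bash
python3 -m handwheel '[[0.01,-0.003,0,0,0],[0.01,-0.006,0,0,0],[0.01,-0.006,0,0,0],[0.01,-0.006,0,0,0]]' 12;  python3 -m handwheel '[[0.01,0.008,0,0,0],[0.01,0.018,0,0,0],[0.01,0.018,0,0,0],[0.01,0.018,0,0,0]]' 40
cat > look.py <<'E'
import sys,pickle
from ang import *
n=sys.argv[1]
o=get_obs();p=camera_params('wrist');w=read_camera('wrist');pickle.dump((o,p,w),open(n+'.pkl','wb'))
print(o['time_s'],o['tool_pos'],o['tool_rot'],o['qpos'].round(1),o['force'].round(2),o['wrist_torque'].round(3),o['grip_width'])
x,y,W,H,k=270,int(sys.argv[2]),90,80,8
a=cv2.resize(w[y:y+H,x:x+W],None,fx=k,fy=k,interpolation=cv2.INTER_CUBIC)
a=cv2.convertScaleAbs(a,alpha=1.6)
for j in range(0,W,10): cv2.putText(a,str(x+j),(j*k,8),0,.3,(0,0,255),1);cv2.line(a,(j*k,0),(j*k,H*k),(200,100,0),1)
for j in range(0,H,10): cv2.putText(a,str(y+j),(0,j*k+8),0,.3,(0,0,255),1);cv2.line(a,(0,j*k),(W*k,j*k),(200,100,0),1)
cv2.imwrite('pics/%s.png'%n,a)
for th in (.15,.18,.2,.22,.24,.26):
    P=parts(o,th,.0014)
    print(th,'tipend', proj(p,P(-.068,.004),1).round(1),'barrel end',proj(p,P(-.05,.010),1).round(1),'collar front',proj(p,P(0.0,.018),1).round(1))
E
python3 look.py w7 170
```

```text
time_s: 8.25
tool_pos: [0.4902, 0.3978, 0.151]
tool_rot: [180.0, 0.1, 4.0]
force: [1.9, 0.1, -1.7]
grip_width: 0.0217
time_s: 8.65
tool_pos: [0.5088, 0.3991, 0.151]
tool_rot: [180.0, 0.1, 4.0]
force: [-0.3, 0.1, -1.2]
grip_width: 0.022
8.65 [0.50883084 0.39910617 0.15095954] [1.79987712e+02 9.65166295e-02 3.96813388e+00] [  -3.5   28.3  -49.5   87.5   21.9   74.5 -141.6] [-0.34  0.09 -1.16] [0.038 0.055 0.036] 0.022010903444879788
0.15 tipend [310.4 210.1] barrel end [310.4 212.3] collar front [310.3 236.6]
0.18 tipend [310.4 205.9] barrel end [310.4 208.7] collar front [310.3 235.1]
0.2 tipend [310.4 203.1] barrel end [310.4 206.3] collar front [310.3 234.2]
0.22 tipend [310.4 200.3] barrel end [310.4 203.9] collar front [310.3 233.2]
0.24 tipend [310.4 197.6] barrel end [310.4 201.6] collar front [310.3 232.3]
0.26 tipend [310.4 194.8] barrel end [310.4 199.2] collar front [310.3 231.4]
```

View pics/w7.png

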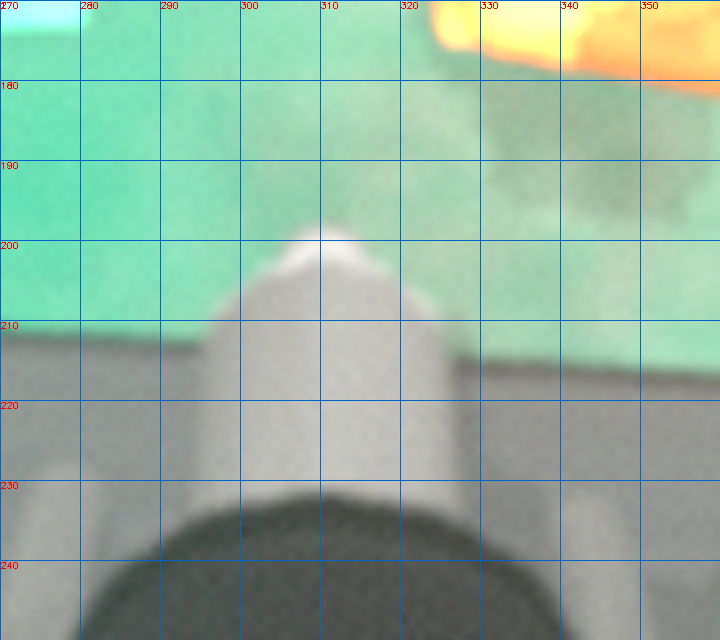

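```bash
cat > tgt.py <<'E'
from ang import *
Pd=np.array([.5744,.0803,.0819]);TH=.233;YAW=3.5
def tcp(h,P=Pd,th=TH,yaw=YAW,a=.0014,tilt=.23):
    R=Ro.from_euler('xyz',[180,0,yaw],degrees=True).as_matrix();tx=R[:,0];dn=R[:,2]
    n=-dn*np.cos(tilt)-tx*np.sin(tilt)
    ax=dn*np.cos(th)+tx*np.sin(th);pe=tx*np.cos(th)-dn*np.sin(th)
    return P+n*h-ax*.110-pe*a+dn*.0187
E
python3 - <<'E'
from tgt import *
o=get_obs()
for h in (.09,.05,.02,0,-.005): print(h,tcp(h),shift(o,tcp(h),YAW))
E
```

```text
0.09 [0.52720931 0.07741369 0.25753431] (array([-0.004 ,  0.3224, -0.1064]), np.float64(0.0087))
0.05 [0.53631141 0.0779704  0.21858765] (array([ 0.0052,  0.3225, -0.0674]), np.float64(0.0087))
0.02 [0.54313797 0.07838793 0.18937766] (array([ 0.0121,  0.3226, -0.0382]), np.float64(0.0087))
0 [0.54768902 0.07866629 0.16990433] (array([ 0.0167,  0.3226, -0.0188]), np.float64(0.0087))
-0.005 [0.54882678 0.07873588 0.165036  ] (array([ 0.0178,  0.3226, -0.0139]), np.float64(0.0087))
```

```bash
python3 -m handwheel '[[0.01,0.008,0,-0.03,0],[0.01,0.008,0,-0.06,0],[0.01,0.004,0,-0.09,0],[0.01,-0.004,0.02,-0.106,0],[0.01,-0.004,0.05,-0.106,0],[0.01,-0.004,0.085,-0.106,0],[0.01,-0.004,0.12,-0.106,0],[0.01,-0.004,0.155,-0.106,0],[0.01,-0.004,0.19,-0.106,0],[0.01,-0.004,0.225,-0.106,0],[0.01,-0.004,0.26,-0.106,0.01],[0.01,-0.004,0.29,-0.106,0.01],[0.01,-0.004,0.31,-0.106,0.01],[0.01,-0.004,0.322,-0.106,0.01],[0.01,-0.004,0.322,-0.106,0.01],[0.01,-0.004,0.322,-0.106,0.01],[0.01,-0.004,0.322,-0.106,0.01]]' 40
python3 look.py w8 170
python3 - <<'E'
from tgt import *
import pickle
o,p,w=pickle.load(open('w8.pkl','rb'));cv2.imwrite('pics/w8f.png',w)
s=read_camera('scene');cv2.imwrite('pics/s8.png',s);t=read_camera('top');cv2.imwrite('pics/t8.png',t)
a=np.hstack([cv2.resize(s[170:310,310:450],None,fx=4,fy=4,interpolation=cv2.INTER_CUBIC)]);cv2.imwrite('pics/s8c.png',a)
for h in (.04,.01,0,-.005): print(h,tcp(h),shift(o,tcp(h),YAW))
E
```

```text
time_s: 10.4
tool_pos: [0.5271, 0.0799, 0.2576]
tool_rot: [-180.0, -0.0, 3.6]
force: [0.5, 0.5, -1.7]
grip_width: 0.0219
10.4 [0.5270626  0.07985975 0.25759786] [-1.79956267e+02 -1.18467293e-04  3.59346636e+00] [  31.6    6.4  -45.9   95.4    4.6   80.2 -101.4] [ 0.53  0.49 -1.65] [ 0.036  0.006 -0.011] 0.021940067320294843
0.15 tipend [310.4 210. ] barrel end [310.4 212.3] collar front [310.4 236.5]
0.18 tipend [310.4 205.8] barrel end [310.4 208.6] collar front [310.4 235.1]
0.2 tipend [310.4 203.1] barrel end [310.4 206.3] collar front [310.4 234.1]
0.22 tipend [310.4 200.3] barrel end [310.4 203.9] collar front [310.4 233.2]
0.24 tipend [310.4 197.5] barrel end [310.4 201.5] collar front [310.4 232.2]
0.26 tipend [310.4 194.8] barrel end [310.4 199.1] collar front [310.4 231.3]
0.04 [0.53858693 0.07810958 0.20885099] (array([0.0114, 0.0025, 0.0487]), np.float64(0.0016))
0.01 [0.5454135  0.07852711 0.179641  ] (array([0.0182, 0.0025, 0.078 ]), np.float64(0.0016))
0 [0.54768902 0.07866629 0.16990433] (array([0.0205, 0.0026, 0.0877]), np.float64(0.0016))
-0.005 [0.54882678 0.07873588 0.165036  ] (array([0.0217, 0.0026, 0.0926]), np.float64(0.0016))
```

View pics/w8.png

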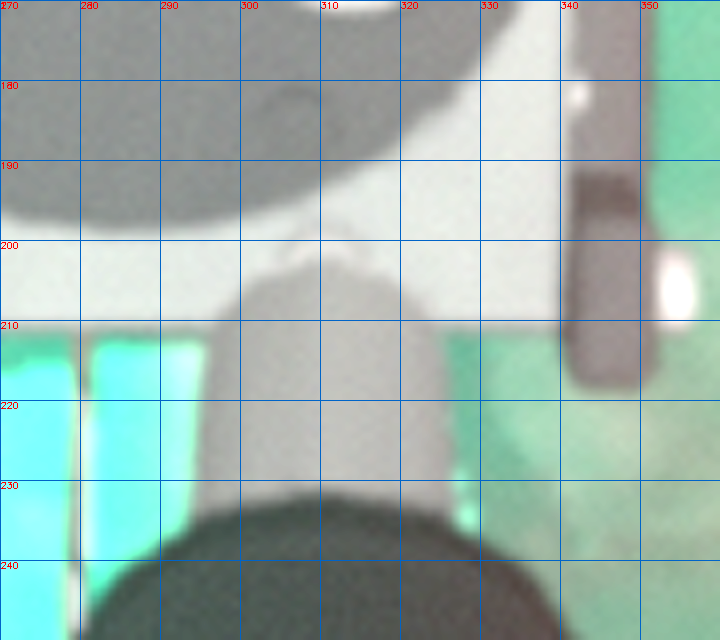

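View pics/w8f.png

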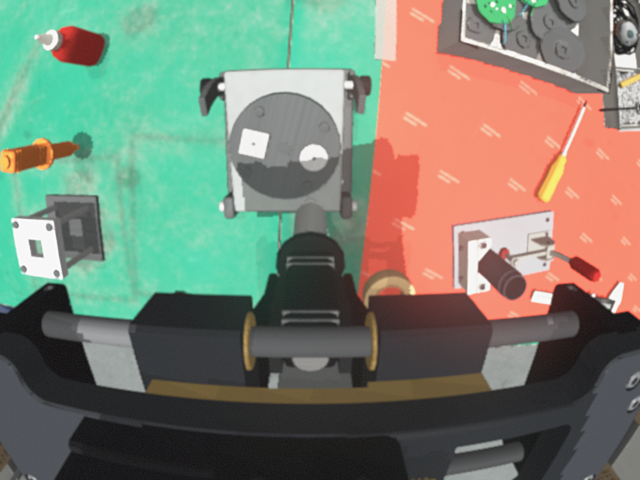

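View pics/s8c.png

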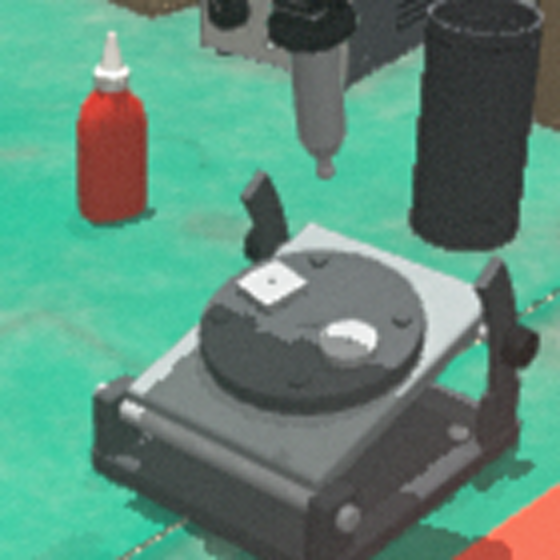

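```bash
python3 - <<'E'
import cv2,pickle
o,p,i=pickle.load(open('w8.pkl','rb'))
x,y,w,h,k=220,62,136,106,5
a=cv2.resize(i[y:y+h,x:x+w],None,fx=k,fy=k,interpolation=cv2.INTER_CUBIC)
a=cv2.convertScaleAbs(a,alpha=1.3)
for j in range(0,w,20): cv2.putText(a,str(x+j),(j*k,8),0,.3,(0,0,255),1)
cv2.imwrite('pics/g1.png',a)
E
```

```text
(no output)
```

View pics/g1.png

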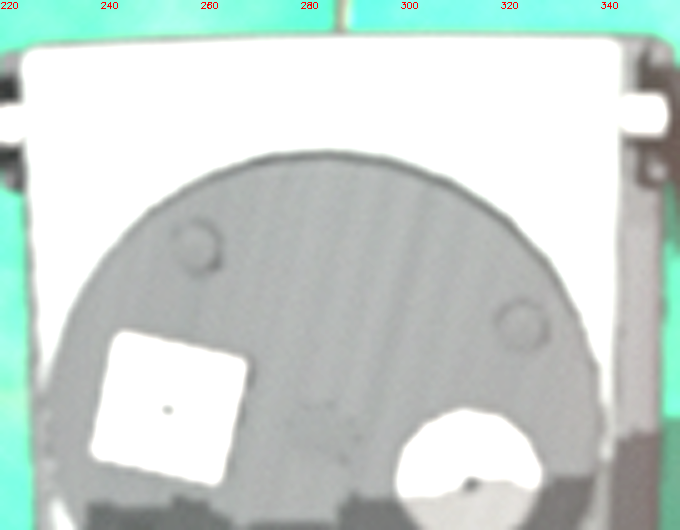

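```bash
python3 - <<'E'
from fit import *
o8,W8,_=pickle.load(open('w8.pkl','rb'));cams['8']=(W8,1)
for k,v in {'b1':(259.0,111.0),'b2':(324.0,126.6),'s':(253.2,143.4),'r':(313.6,158.4),'fl':(223.6,70.2),'fr':(343.6,69)}.items(): O[k]['8']=v
O['b4']={'2':(589.1,143.6),'8':(306.6,183)}
C={'fl':(144,55),'fr':(144,-55),'nl':(0,55),'nr':(0,-55)}
def model(p):
    x,y,yaw,t,phi,h,dc,hz,rb,pb,hb=p[:11]
    Rb=Ro.from_euler('z',yaw).as_matrix();Rt=Ro.from_euler('y',-t).as_matrix()
    f=lambda a,b,c:np.array([x,y,0])+Rb@(np.array([-.068,0,.036])+Rt@np.array([a,b,c]))
    d={k:f(v[0]/1000,v[1]/1000,hz) for k,v in C.items()}
    d['r']=f(dc+.028*np.cos(phi),.028*np.sin(phi),h);d['s']=f(dc-.028*np.cos(phi),-.028*np.sin(phi),h)
    pb=phi+np.pi/4
    for i,k in enumerate(['b2','b1','b3','b4']): d[k]=f(dc+rb*np.cos(pb+i*np.pi/2),rb*np.sin(pb+i*np.pi/2),hb)
    d['n']=Rb@Rt@[0,0,1.];return d
def run(use,drop=()):
    def res(p):
        d=model(p);r=[];off=dict(zip('TS128',p[11:].reshape(5,2)))
        for n,v in O.items():
            if n in drop: continue
            w={'r':1,'s':1,'b':.6,'f':.5,'n':.2}[n[0]]*2
            if n=='b4': w=.5
            for c,uv in v.items():
                if c in use: r+=list(w*(proj(cams[c][0],d[n],cams[c][1])+off[c]-uv))
        return r+[(p[6]-.072)/.003,(p[5]-p[10]-.005)/.002,(p[7]-p[5]+.020)/.01,(p[8]-.0415)/.005]+list(p[11:]/1.)
    p0=np.r_[.583,.107,.05,.25,-1.8,.034,.072,.015,.04,-.7,.028,np.zeros(10)]
    s=least_squares(res,p0);d=model(s.x)
    print(use,drop,'yaw,tilt',s.x[2:4].round(3),'r',d['r'].round(4),s.cost.round(2),'off',s.x[11:].round(1),'h',s.x[[5,6,7]].round(4))
for u,d in(('TS128',()),('128',()),('128',('nl','nr','fl','fr')),('TS',()),('28',()),('TS128',('nl','nr')),('12',())): run(u,d)
E
```

```text
TS128 () yaw,tilt [0.062 0.23 ] r [0.5744 0.0802 0.0814] 5.18 off [ 0.4  0.5 -0.4 -0.6  0.  -0.1  0.2 -0.3 -0.  -0. ] h [0.0315 0.0716 0.0105]
128 () yaw,tilt [0.062 0.24 ] r [0.5745 0.0801 0.0808] 3.58 off [-0.   0.   0.   0.  -0.1 -0.   0.4 -0.2 -0.2  0.1] h [0.0303 0.0716 0.0083]
128 ('nl', 'nr', 'fl', 'fr') yaw,tilt [0.043 0.243] r [0.5745 0.0802 0.0818] 1.74 off [ 0.   0.  -0.  -0.  -0.   0.  -0.1 -0.1  0.1  0.1] h [0.031 0.072 0.011]
TS () yaw,tilt [0.056 0.22 ] r [0.5731 0.08   0.0833] 0.49 off [ 0.1 -0.  -0.1 -0.1  0.   0.   0.   0.   0.   0. ] h [0.0339 0.0721 0.0145]
28 () yaw,tilt [0.064 0.241] r [0.5744 0.0801 0.0811] 2.7 off [ 0.  -0.  -0.  -0.  -0.   0.   0.2 -0.2 -0.2  0.1] h [0.0306 0.0716 0.0088]
TS128 ('nl', 'nr') yaw,tilt [0.062 0.239] r [0.5744 0.0802 0.0813] 4.6 off [ 0.4  0.5 -0.4 -0.6 -0.  -0.1  0.2 -0.3 -0.  -0. ] h [0.0308 0.0718 0.0089]
12 () yaw,tilt [0.063 0.239] r [0.5746 0.08   0.0806] 1.34 off [ 0.   0.   0.  -0.  -0.2  0.1  0.4 -0.1  0.   0. ] h [0.0301 0.0717 0.0086]
```

```bash
python3 -m handwheel '[[0.01,0.005,0,0.02,0],[0.01,0.009,0,0.04,0],[0.01,0.014,0,0.06,0],[0.01,0.018,0,0.076,0],[0.01,0.018,0,0.076,0],[0.01,0.018,0,0.076,0],[0.01,0.018,0,0.076,0]]' 50
python3 look.py w9 170
python3 - <<'E'
from tgt import *
import pickle
o,p,w=pickle.load(open('w9.pkl','rb'))
s=read_camera('scene');t=read_camera('top')
cv2.imwrite('pics/s9.png',np.hstack([cv2.resize(s[200:300,350:450],None,fx=4,fy=4,interpolation=cv2.INTER_CUBIC),cv2.resize(t[150:250,350:450],None,fx=4,fy=4,interpolation=cv2.INTER_CUBIC)]))
P0=np.array([.5744,.0802,.0815])
for h in (.01,0,-.005): print(h,tcp(h,P0),shift(o,tcp(h,P0),YAW))
P=parts(o,.233,.0014);print('tip',P(-.072), 'rel n', P(-.072)-P0)
T=camera_params('top');S=camera_params('scene')
for c,n,f in((T,'T',0),(S,'S',0),(p,'W',1)): print(n,proj(c,P(-.072),f).round(1),proj(c,P0,f).round(1))
E
```

```text
time_s: 11.25
tool_pos: [0.5459, 0.0792, 0.1826]
tool_rot: [180.0, -0.1, 3.4]
force: [1.1, -0.3, -1.5]
grip_width: 0.0215
11.25 [0.54589263 0.07922235 0.18262166] [ 1.79997142e+02 -9.17694699e-02  3.44440034e+00] [  29.6   12.   -45.5   99.2    9.    72.4 -104.6] [ 1.07 -0.33 -1.53] [0.014 0.01  0.018] 0.021482115541648066
0.15 tipend [310.4 210. ] barrel end [310.4 212.3] collar front [310.4 236.6]
0.18 tipend [310.4 205.9] barrel end [310.4 208.7] collar front [310.4 235.1]
0.2 tipend [310.4 203.1] barrel end [310.4 206.3] collar front [310.4 234.1]
0.22 tipend [310.4 200.3] barrel end [310.4 203.9] collar front [310.4 233.2]
0.24 tipend [310.4 197.5] barrel end [310.4 201.5] collar front [310.4 232.3]
0.26 tipend [310.4 194.8] barrel end [310.4 199.1] collar front [310.4 231.4]
0.01 [0.5454135  0.07842711 0.179241  ] (array([-0.0005,  0.0008,  0.0034]), np.float64(-0.001))
0 [0.54768902 0.07856629 0.16950433] (array([0.0017, 0.0008, 0.0131]), np.float64(-0.001))
-0.005 [0.54882678 0.07863588 0.164636  ] (array([0.0029, 0.0008, 0.018 ]), np.float64(-0.001))
tip [0.57274611 0.08083422 0.0946603 ] rel n [-0.00165389  0.00063422  0.0131603 ]
T [404.4 207.7] [403.6 207.7]
S [396.6 248.9] [397.  255.1]
W [310.4 201.2] [311.4 195.1]
```

View pics/w9.png

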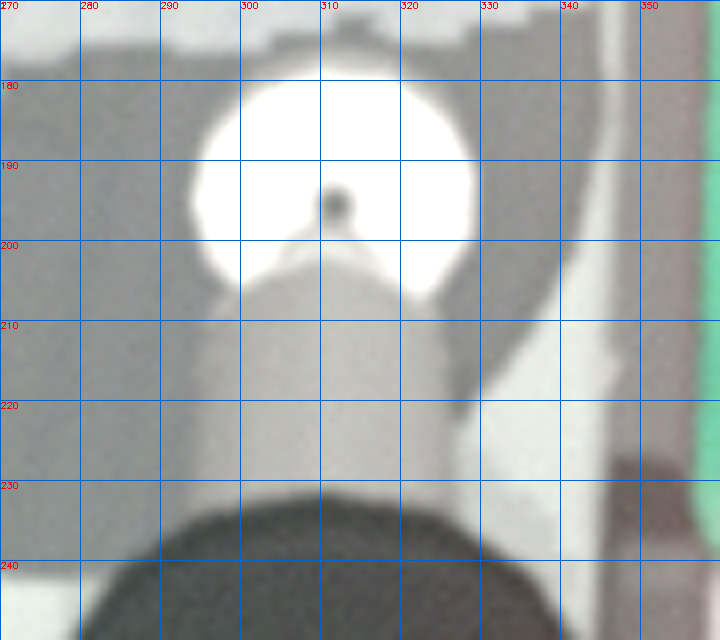

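View pics/s9.png

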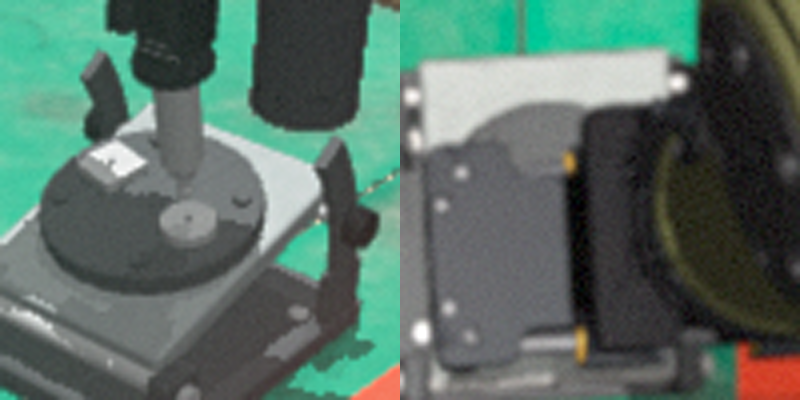

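```bash
python3 -m handwheel '[[0.01,0.001,0.001,0.006,0],[0.01,0.0013,0.0008,0.009,0],[0.01,0.0013,0.0008,0.009,0],[0.01,0.0013,0.0008,0.009,0]]' 50
cat > fav.py <<'E'
from tgt import *
import sys
F=[];Z=[];M=[]
for i in range(int(sys.argv[1])):
    s=read_camera('scene');o=get_obs();F.append(o['force']);Z.append(o['tool_pos']);M.append(o['wrist_torque'])
F=np.array(F);print(o['time_s'],'F',F.mean(0).round(2),'sd',F.std(0).round(2),'M',np.mean(M,0).round(3),'pos',np.mean(Z,0).round(5),np.std(Z,0).round(5),o['tool_rot'].round(2))
P0=np.array([.5744,.0802,.0815])
o['tool_pos']=np.mean(Z,0);P=parts(o,.233,.0014);print('tip-pad',(P(-.072)-P0).round(4), 'h', ((P(-.072)-P0)@np.array([-.2305,-.0143,.973])).round(4))
E
python3 fav.py 10; python3 look.py w10 170
```

```text
time_s: 11.8
tool_pos: [0.5466, 0.0781, 0.1723]
tool_rot: [-180.0, 0.0, 3.4]
force: [-0.8, 0.4, -1.5]
grip_width: 0.0218
12.3 F [-0.08  0.04 -1.33] sd [0.51 0.46 0.44] M [ 0.018  0.021 -0.009] pos [0.54673 0.07816 0.17258] [3.e-05 3.e-05 5.e-05] [179.99  -0.     3.43]
tip-pad [-0.001  -0.0005  0.0031] h 0.0032
12.3 [0.5467018  0.0781095  0.17255316] [ 1.79991149e+02 -1.60832267e-03  3.42560520e+00] [  29.4   12.7  -45.4   99.8    9.5   71.5 -104.9] [-0.48  0.43 -1.49] [-0.012  0.055 -0.017] 0.021905990353857853
0.15 tipend [310.4 210. ] barrel end [310.4 212.3] collar front [310.4 236.5]
0.18 tipend [310.4 205.8] barrel end [310.4 208.6] collar front [310.4 235.1]
0.2 tipend [310.4 203.1] barrel end [310.4 206.2] collar front [310.4 234.1]
0.22 tipend [310.4 200.3] barrel end [310.4 203.9] collar front [310.4 233.2]
0.24 tipend [310.4 197.5] barrel end [310.4 201.5] collar front [310.4 232.2]
0.26 tipend [310.4 194.8] barrel end [310.4 199.1] collar front [310.4 231.3]
```

View pics/w10.png

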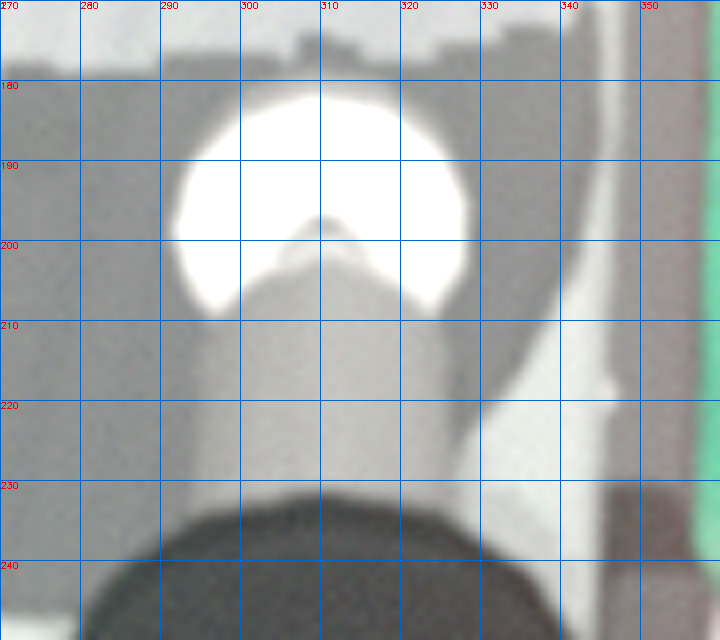

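```bash
python3 - <<'E'
from tgt import *
import pickle
P0=np.array([.5744,.0802,.0815]);n=np.array([-.2305,-.0143,.973]);n/=np.linalg.norm(n)
S=camera_params('scene')
for f in('w9','w10'):
    o,p,w=pickle.load(open(f+'.pkl','rb'));P=parts(o,.235,.0014)
    u=np.cross([0,1,0],n);u/=np.linalg.norm(u)
    print(f,'dot',proj(p,P0,1),'padtop',proj(p,P0+.013*u,1),'tip',proj(p,P(-.072),1),'balltop',proj(p,P(-.068,.004),1))
    print('scene tip',proj(S,P(-.072)),'ballc',proj(S,P(-.068)),'pad',proj(S,P0),'axis',[proj(S,P(z)).round(1) for z in(-.05,0)])
s=read_camera('scene');x,y,W,H,k=365,215,60,60,10
a=cv2.resize(s[y:y+H,x:x+W],None,fx=k,fy=k,interpolation=cv2.INTER_CUBIC);a=cv2.convertScaleAbs(a,alpha=1.8)
for j in range(0,W,10): cv2.putText(a,str(x+j),(j*k,8),0,.3,(0,0,255),1);cv2.line(a,(j*k,0),(j*k,H*k),(200,100,0),1);cv2.putText(a,str(y+j),(0,j*k+8),0,.3,(0,0,255),1);cv2.line(a,(0,j*k),(W*k,j*k),(200,100,0),1)
cv2.imwrite('pics/s10.png',a)
E
```

```text
w9 dot [311.40262194 195.05573636] padtop [312.51598452 178.44562662] tip [310.38633509 200.93880123] balltop [310.38996655 198.22711182]
scene tip [396.68486932 248.86364606] ballc [396.50326126 247.17260383] pad [397.03952232 255.05892285] axis [array([395.7, 239.4]), array([393.2, 216.7])]
w10 dot [309.78338691 198.82809334] padtop [310.89833369 181.66249121] tip [310.42425921 200.92581708] balltop [310.42863929 198.21390978]
scene tip [397.08563421 253.83504243] ballc [396.90812663 252.16760604] pad [397.03952232 255.05892285] axis [array([396.1, 244.5]), array([393.7, 222.1])]
```

View pics/s10.png

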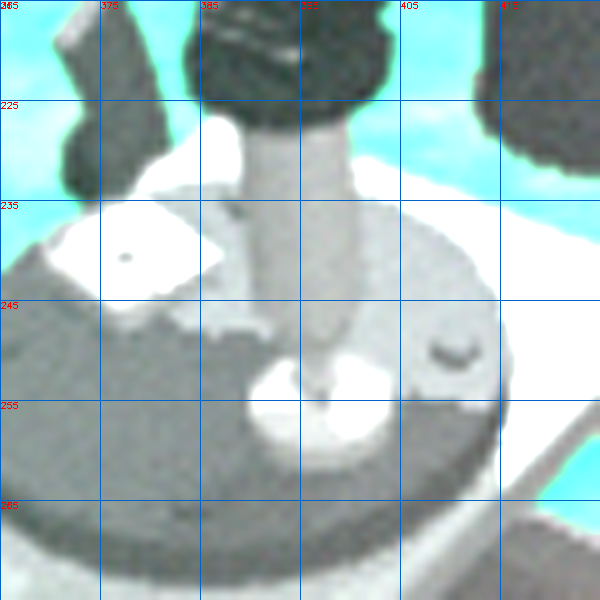

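```bash
python3 -m handwheel '[[0.01,0.0006,-0.0004,0.001,0],[0.01,0.0008,-0.0004,0.002,0],[0.01,0.001,-0.0004,0.003,0],[0.01,0.001,-0.0004,0.003,0]]' 50
python3 fav.py 10
```

```text
time_s: 12.8
tool_pos: [0.5478, 0.0786, 0.1696]
tool_rot: [-180.0, -0.0, 3.4]
force: [-0.3, -0.2, -0.1]
grip_width: 0.0218
13.3 F [-0.31  0.22 -0.01] sd [0.58 0.37 0.39] M [0.062 0.017 0.006] pos [0.54774 0.07865 0.16963] [1.e-05 2.e-05 2.e-05] [ 1.80e+02 -1.00e-02  3.43e+00]
tip-pad [0.0001 0.     0.0001] h 0.0001
```

```bash
python3 -m handwheel '[[0.01,0.0002,0,0.001,0],[0.01,0.0005,0,0.002,0],[0.01,0.0007,0,0.003,0],[0.01,0.0008,0,0.0035,0],[0.01,0.0008,0,0.0035,0],[0.01,0.0008,0,0.0035,0]]' 50
python3 fav.py 20; python3 look.py w11 170
python3 - <<'E'
import cv2
from cell import *
s=read_camera('scene');x,y,W,H,k=365,190,60,80,7
a=cv2.resize(s[y:y+H,x:x+W],None,fx=k,fy=k,interpolation=cv2.INTER_CUBIC);a=cv2.convertScaleAbs(a,alpha=1.8)
cv2.imwrite('pics/s11.png',a)
E
```

```text
time_s: 13.9
tool_pos: [0.5485, 0.0787, 0.1661]
tool_rot: [180.0, -0.0, 3.4]
force: [-0.4, 0.0, 2.4]
grip_width: 0.0218
14.9 F [-0.33  0.15  1.63] sd [0.56 0.34 0.38] M [ 0.117 -0.013  0.004] pos [0.54851 0.07867 0.16606] [1.e-05 2.e-05 2.e-05] [ 1.80e+02 -1.00e-02  3.43e+00]
tip-pad [ 0.0008  0.0001 -0.0034] h -0.0035
14.9 [0.54852281 0.07865369 0.1660509 ] [ 1.79997066e+02 -7.02027957e-03  3.42579581e+00] [  29.1   13.3  -45.3  100.    10.    70.8 -105.2] [0.23 0.34 2.34] [ 0.167 -0.105  0.05 ] 0.0214576130395593
0.15 tipend [310.4 210. ] barrel end [310.4 212.2] collar front [310.4 236.5]
0.18 tipend [310.4 205.8] barrel end [310.4 208.6] collar front [310.4 235. ]
0.2 tipend [310.4 203. ] barrel end [310.4 206.2] collar front [310.4 234.1]
0.22 tipend [310.4 200.2] barrel end [310.4 203.8] collar front [310.4 233.1]
0.24 tipend [310.4 197.5] barrel end [310.4 201.4] collar front [310.4 232.2]
0.26 tipend [310.4 194.7] barrel end [310.4 199.1] collar front [310.4 231.3]
```

View pics/w11.png

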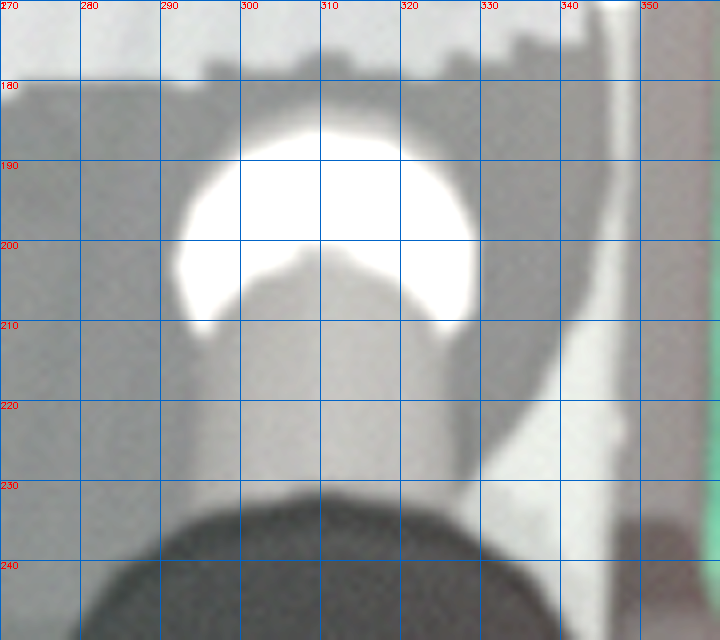

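View pics/s11.png

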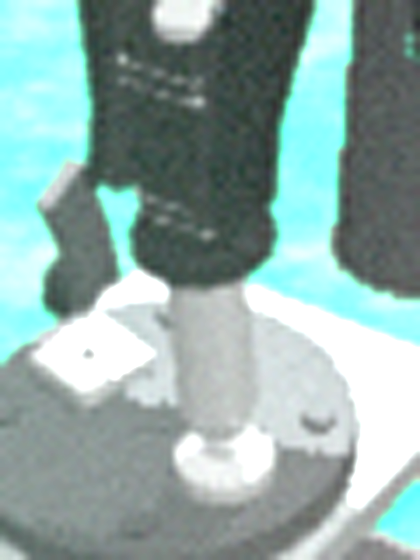

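```bash
python3 - <<'E'
from tgt import *
import pickle
from scipy.optimize import least_squares
n=np.array([-.2305,-.0143,.973]);n/=np.linalg.norm(n)
u=np.cross([0,1,0],n);u/=np.linalg.norm(u);v=np.cross(n,u)
o,p,w=pickle.load(open('w11.pkl','rb'));g=cv2.cvtColor(w,cv2.COLOR_BGR2GRAY).astype(float)
c=np.array([310.6,202.5]);E=[]
for a in np.deg2rad(np.arange(-170,-9,5)):
    d=np.array([np.cos(a),np.sin(a)]);r=np.arange(12,24,.1)
    x=(c[0]+r*d[0]).astype('float32')[None];y=(c[1]+r*d[1]).astype('float32')[None]
    pr=cv2.remap(g.astype('float32'),x,y,cv2.INTER_LINEAR)[0]
    k=np.argmin(np.diff(cv2.GaussianBlur(pr[None],(1,15),0)[0] if 0 else np.convolve(pr,np.ones(9)/9,'same')[5:-5]))+5
    E.append(c+r[k]*d)
E=np.array(E)
for hh in(0,.0014):
    base=np.array([.5744,.0802,.0815])+n*hh
    def cen(q): return base+q[0]*u+q[1]*v
    def res(q):
        C=cen(q);t=np.linspace(0,2*np.pi,181);P=np.array([proj(p,C+.013*(np.cos(a)*u+np.sin(a)*v),1) for a in t])
        return [np.linalg.norm(P-e,axis=1).min()*np.sign(np.linalg.norm(e-proj(p,C,1))-np.linalg.norm(P[np.argmin(np.linalg.norm(P-e,axis=1))]-proj(p,C,1))) for e in E]
    s=least_squares(res,[0,0],diff_step=1e-2,x_scale=1e-3,loss='soft_l1',f_scale=.5,method='trf') if 0 else least_squares(lambda q:res(np.array(q)/1000),[0.1,0.1],loss='soft_l1',f_scale=.5,diff_step=.05)
    C=cen(s.x/1000);
    for th in (.225,.235):
        tip=parts(o,th,.0014);ax=tip(-.072)-tip(0);ax/=np.linalg.norm(ax)
        # contact: along axis to plane
        a0=tip(-.06);t=((base-a0)@n)/(ax@n);X=a0+ax*t
        print(hh,th,'centre',C.round(4),'px',proj(p,C,1).round(1),'contact',X.round(4),'off u,v mm',((X-C)@u*1e3).round(2),((X-C)@v*1e3).round(2),'compress mm',(12-t*1e3).round(2),'rms',np.sqrt(np.mean(s.fun**2)).round(2))
print(np.rad2deg(np.arccos(-ax@n)))
E
```

```text
0 0.225 centre [0.5743 0.0801 0.0815] px [310.5 203.7] contact [0.5736 0.0802 0.0813] off u,v mm -0.68 0.02 compress mm 3.56 rms 0.35
0 0.235 centre [0.5743 0.0801 0.0815] px [310.5 203.7] contact [0.5746 0.0802 0.0816] off u,v mm 0.38 0.08 compress mm 3.55 rms 0.35
0.0014 0.225 centre [0.5746 0.0802 0.083 ] px [310.4 203.7] contact [0.5733 0.0801 0.0827] off u,v mm -1.35 -0.06 compress mm 4.96 rms 0.37
0.0014 0.235 centre [0.5746 0.0802 0.083 ] px [310.4 203.7] contact [0.5743 0.0802 0.0829] off u,v mm -0.3 0.01 compress mm 4.95 rms 0.37
0.1234832761232572
```

```bash
python3 fav.py 4; python3 -c "
from cell import *
print(sign_off())"
```

```text
15.2 F [ 0.24 -0.21  1.46] sd [0.37 0.28 0.28] M [ 0.156 -0.071  0.013] pos [0.54849 0.07865 0.16604] [1.e-05 1.e-05 1.e-05] [179.99  -0.     3.43]
tip-pad [ 0.0008  0.     -0.0035] h -0.0036
the job is handed in; nothing more can be done
None
```

The probe is pressed on the round pad and held there still. I handed the job in at 15.2 s, and the sign-off gave no verdict.

**What I did:** I gripped the black-handled probe and lifted it straight out of the stand. The interface can't tilt the tool, so I turned the probe in the jaws to about 0.235 rad by pushing its barrel against the fixed stand's plate edge, with about 2–3 N. I then tightened the grip and brought the tip down along the probe's own axis onto the pad.

**Last checks:**

| Check | Result |
|---|---|
| Tip position | Within about 0.7 mm of the pad's centre along the slope, taking the two best readings of the angle; about 0.1 mm sideways. In the worst of the four cases I computed it is 1.35 mm. |
| Squareness | Probe about 0.235 rad against a disc tilt of 0.23–0.24 rad, so within roughly 1° |
| Press force | About 2.9 N along the axis, averaged over 20 readings |
| Plunger travel | About 5.0–5.4 mm of 10 mm, from the force |
| Stillness | Tool position steady to about 0.02 mm |

- **Disagreement:** my camera-based pad height alone gave 3.6 mm of plunger travel. The force showed the pad about 1.4 mm higher, which is within the 2 mm calibration, so I trusted the force.
- **Surroundings:** the square pad, table and bystanders look undisturbed in the last images. I compared only the square pad's dot with its starting position, and I took no final picture of the whole scene.

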